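# Make up the sampling and calibration kits

### The job

Make up the two kits for the river round: the tall white bottle, the small amber bottle and the steel beaker go in the three-compartment tray, and the squat white jar and the tall amber bottle in the two-compartment tray, one thing to a compartment in whichever order you like, each standing upright on the tray's floor. Set them down without dropping them or knocking them about, and leave the trays, the conical flask, the mortar and the measuring cylinder standing where they are.

Things in the scene. Friction and masses are not known exactly. Their poses are not given: they have to be found in the camera images.
- tall_white: Tall white plastic sample bottle with a white screw cap, paper label: body 52 mm across and straight up to 94 mm, 130 mm tall overall (cap 40 mm across), 0.11 to 0.23 kg. Origin: centre of the underside, z up; it stands upright on the bench.
- small_amber: Small brown (amber) glass bottle with a black cap, paper label: body 46 mm across and straight up to 58 mm, 90 mm tall overall (cap 28 mm across, the top 17 mm), 0.07 to 0.14 kg. Origin: centre of the underside, z up; it stands upright on the bench.
- steel_beaker: Plain stainless steel beaker, open at the top: straight wall 56 mm across outside and 3 mm thick, thin rim with a small spout, 78 mm tall, 0.08 to 0.17 kg. Origin: centre of the underside, z up; it stands upright on the bench.
- squat_jar: Squat white plastic wide-mouth jar with a ribbed white screw lid, paper label: body 60 mm across, lid 62 mm across from 52 mm up to the top at 72 mm, 0.12 to 0.24 kg. Origin: centre of the underside, z up; it stands upright on the bench.
- tall_amber: Tall brown (amber) glass bottle with a black cap, paper label: body 58 mm across and straight up to 90 mm, 130 mm tall overall (cap 32 mm across), 0.18 to 0.37 kg. Origin: centre of the underside, z up; it stands upright on the bench.
- tray3: Long grey plastic tray, open at the top, 267 x 94 mm, with three compartments, each 84 x 84 mm inside, in a row along its x; walls and dividers 5 mm thick, rim 32 mm above the bench; floor 5 mm thick. A 60 mm wide lip sticks out 13 mm at each end. Loose, 1.0 kg. Origin: centre of its underside; x along the row, z up; compartment centres at x = -89, 0 and +89 mm, y = 0.
- tray2: Short grey plastic tray, open at the top, 178 x 94 mm, with two compartments, each 84 x 84 mm inside, in a row along its x; walls and dividers 5 mm thick, rim 32 mm above the bench; floor 5 mm thick. A 60 mm wide lip sticks out 13 mm at each end. Loose, 0.8 kg. Origin: centre of its underside; x along the row, z up; compartment centres at x = -44.5 and +44.5 mm, y = 0.
- flask: Conical glass flask with a dark stopper, not part of the kits: 66 mm across at the base, 24 mm at the neck, 118 mm tall. Loose. Origin: centre of the underside, z up; it stands upright on the bench.
- mortar: Open white porcelain mortar (bowl) with a small lip, not part of the kits: 70 mm across at the rim, 45 mm tall. Loose. Origin: centre of the underside, z up; it stands upright on the bench.
- cylinder: Clear plastic measuring cylinder with a grey foot, not part of the kits: foot 57 mm across, tube 26 mm across, 140 mm tall. Loose. Origin: centre of the underside, z up; it stands upright on the bench.
Not all that is in view belongs to the job. Leave any green look-alike of the cylinder alone.

How it is judged:
By the outcome, as a careful person would: the job done as asked, in the order asked, and still so for the second after the job is handed in, with the robot touching nothing.
It also fails if it takes over 109 s, if anything falls off the work surface, if the arm or the gripper's body presses on something with over 40 N, if the wrist force passes 120 N, or if a joint passes its speed limit or range.

### The arm

A 7-joint arm with a two-finger parallel gripper is mounted at the origin on the work surface. World frame = base frame: x ahead of the robot, y to its left, z up, the work surface at z = 0. Lengths are in m, angles in rad, forces in N, time in s.
With the tool pointing down it reaches from about 0.35 to 0.9 m from the base axis. Payload 8.1 kg.
Tool frame: the origin (TCP) lies between the finger pads; the fingertips stand 19 mm ahead of it and the grasp point (between the pads) is the TCP; y points along the fingers, x is the direction in which the jaws open and shut, and the axes are right-handed (so a half turn about y gives the same grasp; the last joint's range is limited). The gripper opens to 92 mm and grips with 3 to 60 N. Pads are 19 mm wide; open, the fingers measure 130 mm over their backs; the gripper's body (75 mm by 190 mm) begins 47 mm behind the grasp point.
Start: joints at [-1.285, 0.434, 0.025, 1.573, -0.012, 1.134, -0.075], TCP at [0.237, 0.578, 0.246] pointing down, gripper open.
Joint ranges: [-2.62, 2.62], [-0.44, 2.09], [-1.27, 1.32], [0.08, 2.57], [-1.32, 4.46], [0.12, 2], [-2.74, 2.74]. Speed limits (rad/s): [2.22, 2.22, 3.01, 3.01, 3.14, 3.14, 3.14].

### API

Orientations are given as a rotation vector (axis times angle).
In Python, from cell import arm gives the robot as it stands.
- The arm moves only by the tool move_arm, never from a script. Its argument "series" is a list of rows, each an object of numbers: "x", "y", "z": the shift along the tool's x, y, z in cm; "rx", "ry", "rz": the turn, a rotation vector about the tool's x, y, z in rad. In form: [{"x": .., "y": .., "z": .., "rx": .., "ry": .., "rz": ..}, ...]. A call has 1 to 12 rows; each row shifts and turns the pose as measured when the row begins, along the tool's axes as they then stand; what a row does not reach is not made up. A row lasts 1/8 s, in which the tool goes at most 62.5 mm and 10.7 degrees, less where a joint would pass 70% of its speed; a pose out of reach is approached as far as the arm can. A call is refused whole if a number of a shift passes 6.25 or a number of a turn 0.188, either way. A call with a gripper value outside its range is refused whole. "jaw" is the finger opening in cm, from 0 to 9.18, set as the call begins (left out, the last holds). The fingers move at their own pace and stop on an object; "newtons" is the grip in N (left out, the last holds). Time passes only in rows, so rows that do not move let the fingers close. It gives the time, the measured TCP pose, the force and the opening at its end, in the units of the state.
- arm.observe(): the state, without advancing time (a new reading comes with each control period).
- arm.get_image(name): name is "scene" or "top"; returns the picture (420x560x3 uint8, blue, green, red); there is no depth.
- arm.camera_params(name): a dict with "K" (3x3 intrinsics, pixels), "R" (3x3) and "t" (3): a world point X has camera coordinates R X + t. Camera axes: x right, y down, z forward; pixel columns grow to the right and rows downward; lengths in m; the calibration is good to about 2 mm. A picture is of the moment at which its call begins. camera_params takes no time and is no camera call.
- arm.sign_off(): hands the job in, once; it reports no verdict.
The state is a dict: "clock": time; "joints": joint angles; "dq": joint speeds; "joint_efforts": joint torques, N m; "position": TCP position; "ee_rot": TCP orientation; "force": force on the tool from outside, world axes, zero at the start; "ft_torque": the same for the moment, N m; "width": opening from 0.0 (shut) to 1.0 (fully open).
Only numpy, scipy, OpenCV 4.12 (cv2) and the standard library are available. Lean on these libraries where they do the work, as an engineer would, in place of code of your own. Each camera call takes 0.05 s, during which the arm holds its last target.

## Working session

There is one attempt and no reset: what is moved stays moved. The work goes in short steps, Python scripts to look and compute and a tool call to move; the robot and the scene stay as the last step left them, time stands still between calls to the robot, and variables do not carry over. Pictures are saved under pics/ and viewed, and the job is handed in when it is done.

Besides the shell and the picture viewer there is one more tool, called after "Call:" as name([rows], argument=value, ...), one row to a line, values as JSON. move_arm: Moves the arm, as the interface text tells. Its arguments: {"type":"object","properties":{"series":{"type":"array","items":{"type":"object","properties":{"x":{"type":"number"},"y":{"type":"number"},"z":{"type":"number"},"rx":{"type":"number"},"ry":{"type":"number"},"rz":{"type":"number"}}}},"jaw":{"type":"number"},"newtons":{"type":"number"}},"required":["series"]}

```bash
mkdir -p pics
python3 - <<'E'
from cell import arm
import cv2,numpy as np
s=arm.observe();print(s)
for n in("scene","top"):
    cv2.imwrite(f"pics/{n}0.png",arm.get_image(n)); p=arm.camera_params(n);print(n,p, -np.array(p["R"]).T@np.array(p["t"]))
E
```

```text
{'clock': 0.0, 'joints': array([-1.28458691,  0.43521592,  0.02495125,  1.57406975, -0.01159892,
        1.13399026, -0.07510507]), 'dq': array([-7.63418050e-04,  1.39569216e-03, -3.37658809e-04,  1.77649971e-03,
       -7.94163590e-05,  1.05542351e-03,  9.02634147e-05]), 'joint_efforts': array([-2.81824987e-04, -6.67852592e+01,  9.84819867e-01, -3.14465654e+01,
       -6.06515980e-02,  4.29528148e-02,  1.47292603e-04]), 'position': array([0.2367907 , 0.57790361, 0.24495965]), 'ee_rot': array([-1.36942514, -0.91730286,  0.91927961]), 'force': array([ 0.12635236,  1.20684293, -0.61690545]), 'ft_torque': array([ 0.03510479,  0.0142796 , -0.02822789]), 'width': 0.9973263457073337}
scene {'K': array([[411.71266651,   0.        , 276.65085833],
       [  0.        , 411.71266651, 206.63517382],
       [  0.        ,   0.        ,   1.        ]]), 'R': array([[-0.82490053,  0.5650536 ,  0.01592279],
       [ 0.36409694,  0.55265657, -0.74966935],
       [-0.4324032 , -0.61260521, -0.66162099]]), 't': array([ 0.48174566, -0.17011319,  1.02689607])} [0.90336309 0.45088392 0.54421661]
top {'K': array([[523.73014529,   0.        , 280.32450441],
       [  0.        , 523.73014529, 207.07594809],
       [  0.        ,   0.        ,   1.        ]]), 'R': array([[ 0.01594579, -0.99966645,  0.0203156 ],
       [-0.98878086, -0.01878368, -0.14818769],
       [ 0.14851987, -0.01772471, -0.98875057]]), 't': array([-0.02789175,  0.56233045,  0.98775459])} [4.09765158e-01 1.87846079e-04 1.06054000e+00]
```

View pics/scene0.png

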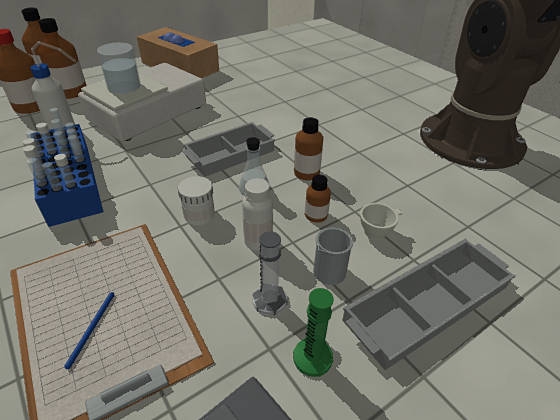

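View pics/top0.png

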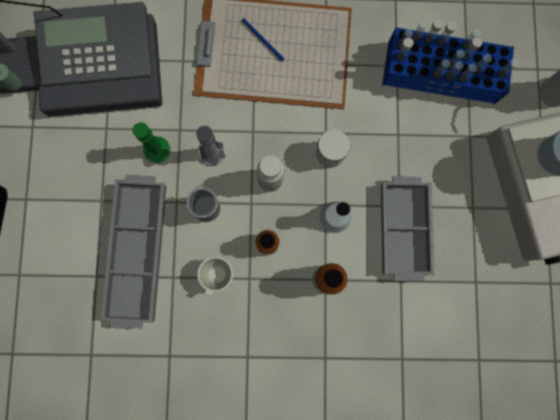

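Run:
```python
from cell import arm
import cv2
from scipy.spatial.transform import Rotation as R
print(R.from_rotvec(arm.observe()["ee_rot"]).as_matrix().round(3))
a=cv2.imread("pics/top0.png");
cv2.imwrite("pics/top0L.png",cv2.resize(a[:,:280],None,fx=2.6,fy=1.4*1) if 0 else cv2.resize(a[60:300,0:300],None,fx=2.5,fy=2.5,interpolation=2))
cv2.imwrite("pics/top0R.png",cv2.resize(a[60:300,260:560],None,fx=2.5,fy=2.5,interpolation=2))
```

```text
[[ 0.379 -0.    -0.925]
 [ 0.925 -0.001  0.379]
 [-0.001 -1.    -0.   ]]
```

View crops.

View pics/top0L.png

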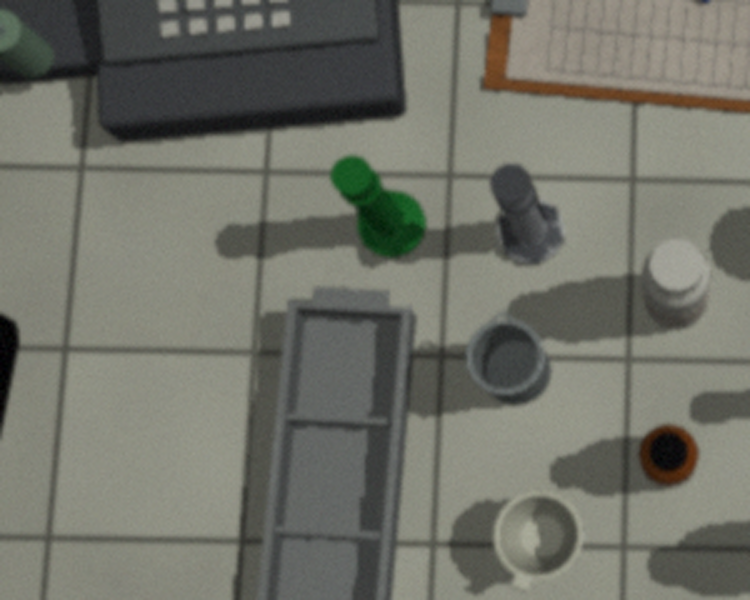

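View pics/top0R.png

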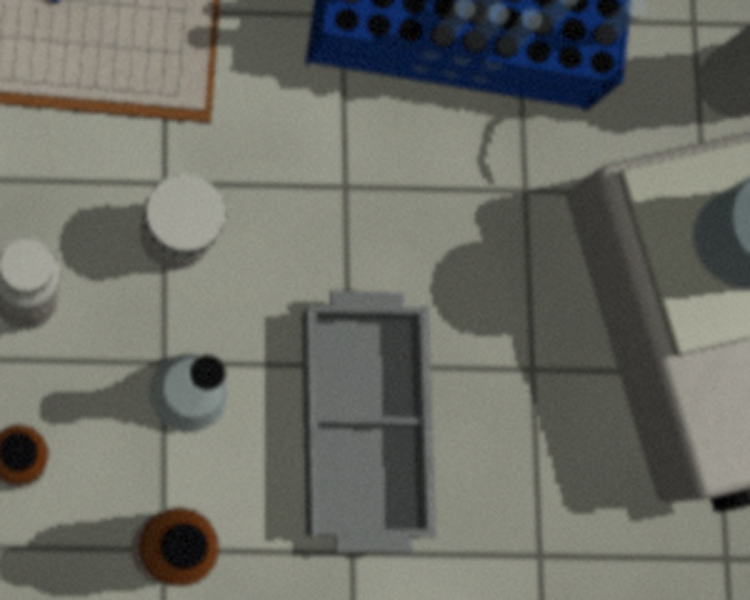

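Run:
```python
import cv2
a=cv2.imread("pics/top0.png");b=cv2.imread("pics/scene0.png")
cv2.imwrite("pics/t3.png",cv2.resize(a[165:335,90:180],None,fx=3.5,fy=3.5,interpolation=2))
cv2.imwrite("pics/s1.png",cv2.resize(b[110:310,170:410],None,fx=3,fy=3,interpolation=2))
cv2.imwrite("pics/s2.png",cv2.resize(b[220:370,330:530],None,fx=3,fy=3,interpolation=2))
```

```text
(no output)
```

View pics/t3.png

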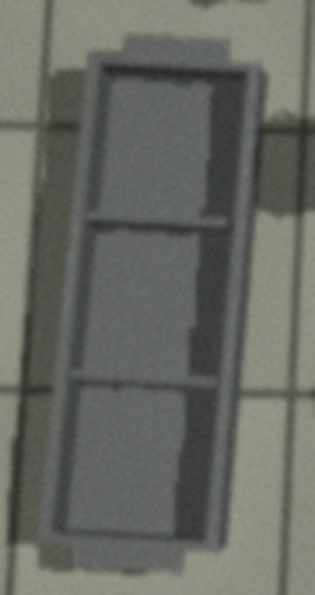

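View pics/s1.png

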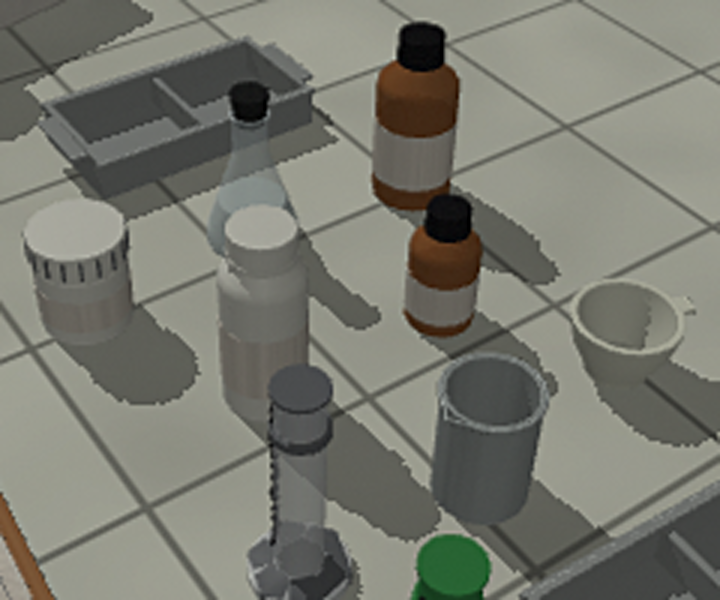

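View pics/s2.png

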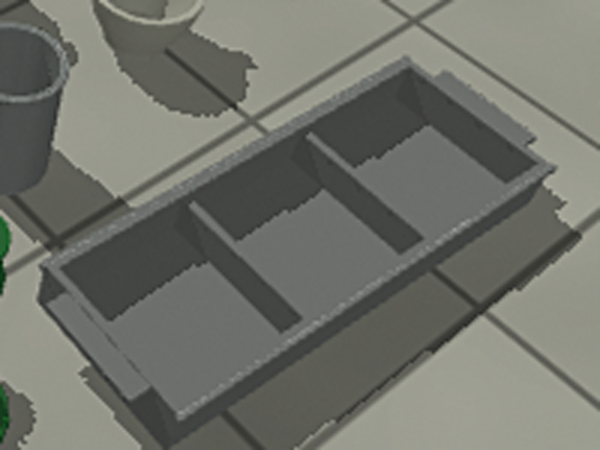

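```bash
cat > h.py <<'E'
from cell import arm
import numpy as np, cv2
P={n:{k:np.array(v) for k,v in arm.camera_params(n).items()} for n in("scene","top")}
def w(n,uv,z):
    p=P[n];d=p["R"].T@np.linalg.inv(p["K"])@np.array([uv[0],uv[1],1.]);c=-p["R"].T@p["t"]
    return (c+d*(z-c[2])/d[2])[:2]
def px(n,X):
    p=P[n];q=p["K"]@(p["R"]@np.array(X,float)+p["t"]);return q[:2]/q[2]
E
python3 - <<'E'
from h import *
o=dict(tw=((270.8,166.4),(257.3,186.7),.13),sa=((267.6,240.8),(320,179),.09),bk=((202.4,202.4),(334.7,241),.078),jar=((334.4,145.2),(195.7,186.7),.072),ta=((333.6,278.4),(311,121),.13),
fl=((343,209),(253.3,140.7),.118),cyl=((205,134.5),(270.3,239.3),.14),mo=((215,273),(379,215),.045),green=((141,131),(321,299),.14))
for k,(a,b,z) in o.items(): print(k,w("top",a,z).round(4),w("scene",b,z).round(4))
for n,t,s in(("t3",[(115.7,180.1),(166,183.6),(153.1,321.6),(100.9,319.3)],[(389.3,359.3),(344,308.3),(466,239.3),(514.3,276)]),
 ("t2",[(381.6,183.2),(431.2,183.2),(434,274.8),(384,274.8)],[(184,147.3),(253.3,123.3),(274,139.3)])):
    for cam,q in(("top",t),("scene",s)):
        c=np.array([w(cam,u,.032) for u in q]);print(n,cam,c.round(4).tolist(),c.mean(0).round(4),np.linalg.norm(np.diff(c,axis=0),axis=1).round(4))
E
```

```text
tw [0.624 0.002] [0.6313 0.0103]
sa [0.4918 0.0054] [0.4983 0.0111]
bk [0.5635 0.1303] [0.5686 0.1365]
jar [ 0.6821 -0.1209] [ 0.6871 -0.113 ]
ta [ 0.4241 -0.1125] [ 0.4295 -0.1079]
fl [ 0.55   -0.1311] [ 0.5546 -0.1252]
cyl [0.6783 0.1221] [0.6844 0.1273]
mo [0.432  0.1054] [0.4359 0.1089]
green [0.6823 0.2377] [0.6888 0.2421]
t3 top [[0.6123, 0.31], [0.6072, 0.2101], [0.338, 0.2217], [0.3409, 0.3212]] [0.4746 0.2658] [0.1001 0.2694 0.0996]
t3 scene [[0.6169, 0.3123], [0.6137, 0.2181], [0.3415, 0.2292], [0.3461, 0.3237]] [0.4795 0.2708] [0.0943 0.2723 0.0946]
t2 top [[0.6166, -0.2208], [0.6186, -0.321], [0.4358, -0.3216], [0.4342, -0.2232]] [ 0.5263 -0.2717] [0.1002 0.1828 0.0984]
t2 scene [[0.6283, -0.3024], [0.4428, -0.3078], [0.441, -0.2205]] [ 0.504  -0.2769] [0.1856 0.0873]
```

Call:
move_arm([
  {"ry": -0.13},
  {"ry": -0.13},
  {"ry": -0.13},
  {"x": -5, "z": -2},
  {"x": -5, "z": -2},
  {"x": -5, "z": -2},
  {"x": -5, "z": -2},
  {"x": -5, "z": -2},
  {"x": -5, "z": -2},
], jaw=9.18, newtons=20)

```text
invalid input
```

Call:
move_arm([
  {"x": 0, "y": 0, "z": 0, "rx": 0, "ry": -0.13, "rz": 0},
  {"x": 0, "y": 0, "z": 0, "rx": 0, "ry": -0.13, "rz": 0},
  {"x": 0, "y": 0, "z": 0, "rx": 0, "ry": -0.13, "rz": 0},
  {"x": -5, "y": 0, "z": -2, "rx": 0, "ry": 0, "rz": 0},
  {"x": -5, "y": 0, "z": -2, "rx": 0, "ry": 0, "rz": 0},
  {"x": -5, "y": 0, "z": -2, "rx": 0, "ry": 0, "rz": 0},
  {"x": -5, "y": 0, "z": -2, "rx": 0, "ry": 0, "rz": 0},
  {"x": -5, "y": 0, "z": -2, "rx": 0, "ry": 0, "rz": 0},
  {"x": -5, "y": 0, "z": -2, "rx": 0, "ry": 0, "rz": 0},
])

```text
clock: 1.23
position: [0.3615, 0.2729, 0.2419]
ee_rot: [-1.2, -1.219, 1.231]
force: [1.0, 1.7, 0.3]
width: 1.004
```

Call:
move_arm([
  {"x": -5, "y": 0, "z": -2.5, "rx": 0, "ry": 0, "rz": 0},
  {"x": -5, "y": 0, "z": -2.5, "rx": 0, "ry": 0, "rz": 0},
  {"x": -5, "y": 0, "z": -2.5, "rx": 0, "ry": 0, "rz": 0},
  {"x": -5, "y": 0, "z": -2.5, "rx": 0, "ry": 0, "rz": 0},
  {"x": -5, "y": 0, "z": -2.5, "rx": 0, "ry": 0, "rz": 0},
  {"x": -2, "y": 0, "z": -1, "rx": 0, "ry": 0, "rz": 0},
  {"x": 0, "y": 0, "z": 0, "rx": 0, "ry": 0, "rz": 0},
])

```text
clock: 2.1
position: [0.5054, -0.0084, 0.2424]
ee_rot: [-1.204, -1.214, 1.228]
force: [-0.5, 0.7, -0.2]
width: 0.996
```

```bash
cat >> h.py <<'E'
from scipy.spatial.transform import Rotation as R
def snap(tag,crops={}):
    for n in("scene","top"):
        im=arm.get_image(n);cv2.imwrite(f"pics/{tag}_{n}.png",im)
        if n in crops:
            u0,v0,u1,v1=crops[n];s=min(800/(u1-u0),600/(v1-v0));cv2.imwrite(f"pics/{tag}_{n}c.png",cv2.resize(im[v0:v1,u0:u1],None,fx=s,fy=s,interpolation=2));print(n,"scale",s)
def st():
    s=arm.observe();M=R.from_rotvec(s["ee_rot"]).as_matrix();print("t",round(s["clock"],2),"p",s["position"].round(4),"w",round(s["width"]*9.18,2),"F",s["force"].round(1));print(M.round(3).tolist());return s,M
def to(x,y,z):
    s,M=st();d=np.array([x,y,z])-s["position"];print("tool cm",(M.T@d*100).round(2), "yaw err of tool x from +y (deg)",round(np.degrees(np.arctan2(-M[0,0],M[1,0])),2))
E
python3 - <<'E'
from h import *
s,M=st();p=s["position"]
snap("g0",{"scene":(200,50,400,200),"top":(180,150,380,300)})
for d in(0,.019):
    for n in("scene","top"):print(d,n,px(n,p+M[:,1]*d).round(1),[px(n,p+M[:,1]*d+M[:,0]*e).round(1).tolist() for e in(-.065,-.046,.046,.065)])
print(s["joints"].round(2))
E
```

```text
t 2.1 p [ 0.5054 -0.0084  0.2424] w 9.15 F [-0.5  0.7 -0.2]
[[-0.015, -0.004, -1.0], [1.0, -0.007, -0.015], [-0.007, -1.0, 0.004]]
scene scale 4.0
top scale 4.0
0 scene [317.   97.9] [[292.4, 82.7], [299.3, 87.0], [336.3, 109.9], [344.7, 115.1]]
0 top [276.2 224.2] [[317.5, 224.3], [305.4, 224.2], [246.9, 224.1], [234.8, 224.1]]
0.019 scene [316.  108.8] [[291.9, 93.2], [298.7, 97.6], [334.9, 120.9], [343.1, 126.2]]
0.019 top [276.1 225.6] [[316.5, 225.7], [304.7, 225.7], [247.5, 225.5], [235.6, 225.5]]
[-0.32  0.24  0.28  1.88 -0.07  1.03  1.57]
```

View pics/g0_scenec.png

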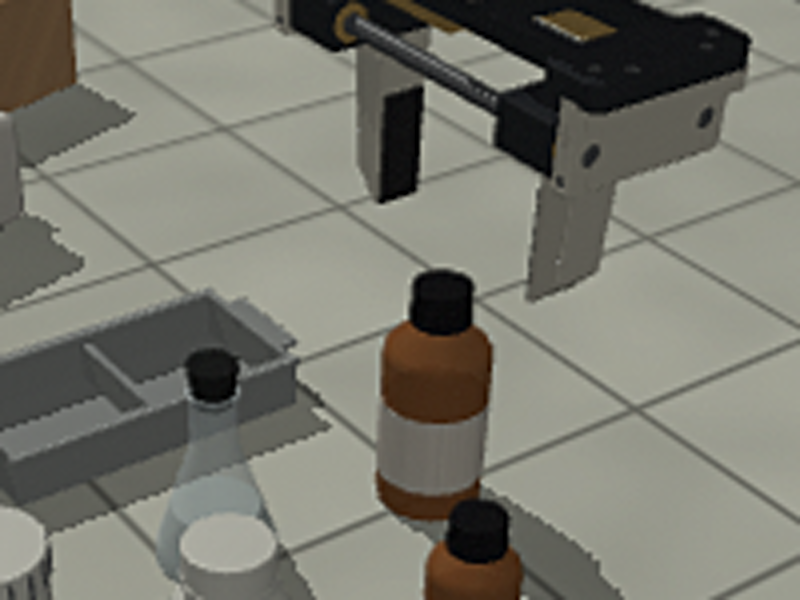

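View pics/g0_topc.png

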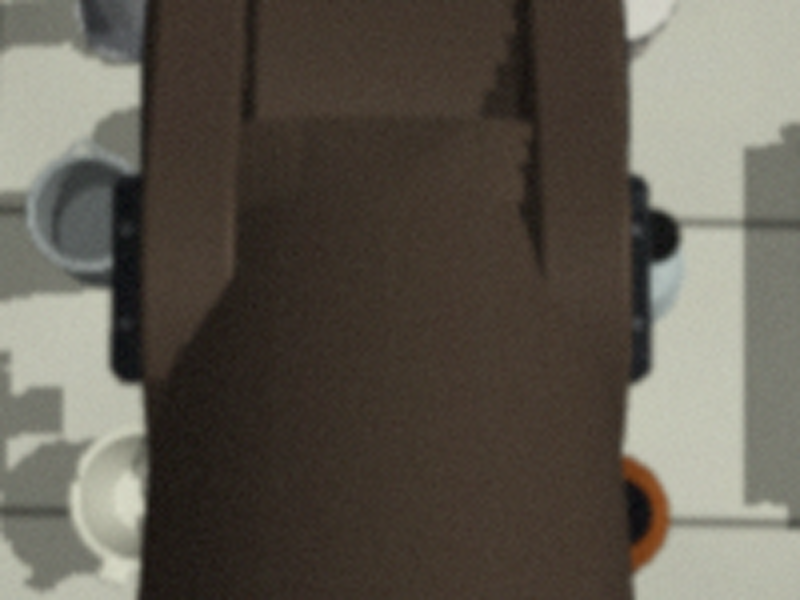

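Run:
```python
from h import *
s,M=st();p=s["position"]
for h in(.05,.07,.09): print(h,px("top",p+[0,0,h]),[px("top",p+[a,b,h]).round(1).tolist() for a,b in((0,.095),(0,-.095),(.0375,0),(-.0375,0))])
```

```text
t 2.2 p [ 0.5047 -0.0061  0.2423] w 9.17 F [-0.3 -0.1  0.2]
[[-0.018, -0.005, -1.0], [1.0, -0.006, -0.018], [-0.006, -1.0, 0.005]]
0.05 [275.06030201 220.68091283] [[210.6, 219.5], [339.2, 221.9], [275.5, 195.7], [274.6, 246.1]]
0.07 [275.20446715 218.97906096] [[209.1, 217.8], [341.0, 220.2], [275.7, 193.3], [274.7, 245.0]]
0.09 [275.35639811 217.18553452] [[207.4, 215.9], [343.0, 218.4], [275.8, 190.9], [274.9, 243.9]]
```

```bash
cat >> h.py <<'E'
CORR={"top":np.array([-.0027,-.003,0]),"scene":np.array([.0027,.003,0])}
def draw(n,img,c,yaw,N,s,off):
    Rz=np.array([[np.cos(yaw),-np.sin(yaw)],[np.sin(yaw),np.cos(yaw)]]);L=89*N/2000
    for k in range(N):
        cx=(k-(N-1)/2)*.089
        for z,col in((.032,(0,255,255)),(.005,(0,0,255))):
            q=[[cx+a*.042,b*.042] for a,b in((1,1),(1,-1),(-1,-1),(-1,1))]
            pts=[(px(n,np.r_[Rz@v+c,z]+CORR[n])-off+.5)*s-.5 for v in q]
            cv2.polylines(img,[np.round(pts).astype(np.int32)],True,col,1)
E
cat > ov.py <<'E'
from h import *
import sys
def go(tag,t3,t2,src="0"):
  for n,box in(("top",((90,165,190,335),(370,165,450,295))),("scene",((335,230,520,370),(170,110,290,190)))):
    im=cv2.imread(f"pics/{n}{src}.png");outs=[]
    for (c,y,N),b in zip((t3+(3,),t2+(2,)),box):
        s=min(395/(b[2]-b[0]),590/(b[3]-b[1]));g=cv2.resize(im[b[1]:b[3],b[0]:b[2]],None,fx=s,fy=s,interpolation=2)
        draw(n,g,np.array(c),y,N,s,np.array(b[:2]));g=g[:600,:400];o=np.zeros((600,400,3),np.uint8);o[:g.shape[0],:g.shape[1]]=g;outs.append(o)
    cv2.imwrite(f"pics/{tag}_{n}.png",np.hstack(outs))
E
python3 - <<'E'
from ov import *
go("ov1",((.477,.270),-.0415),((.529,-.270),.010))
E
```

```text
(no output)
```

View pics/ov1_top.png

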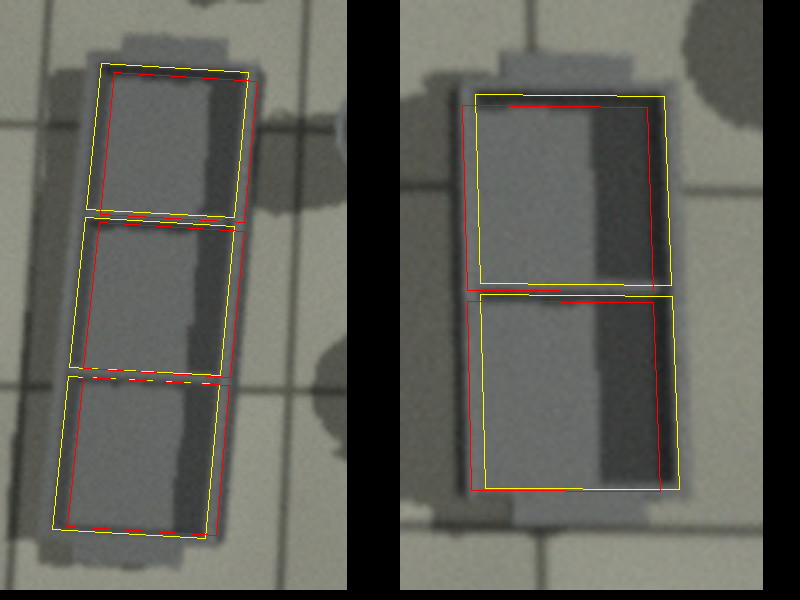

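View pics/ov1_scene.png

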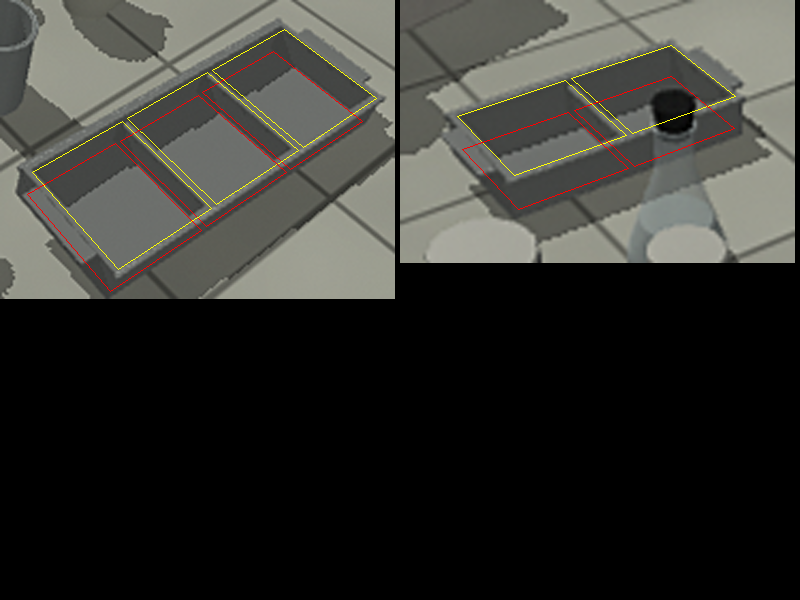

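Run:
```python
from h import *
to(.495,.008,.12)
```

```text
t 2.2 p [ 0.5047 -0.0061  0.2423] w 9.17 F [-0.3 -0.1  0.2]
[[-0.018, -0.005, -1.0], [1.0, -0.006, -0.018], [-0.006, -1.0, 0.005]]
tool cm [ 1.51 12.23  0.88] yaw err of tool x from +y (deg) 1.06
```

Call:
move_arm([
  {"x": 0.8, "y": 4, "z": 0.5, "rx": 0, "ry": 0.01, "rz": 0},
  {"x": 0.7, "y": 4, "z": 0.4, "rx": 0, "ry": 0.01, "rz": 0},
  {"x": 0, "y": 4, "z": 0, "rx": 0, "ry": 0, "rz": 0},
  {"x": 0, "y": 0, "z": 0, "rx": 0, "ry": 0, "rz": 0},
])

```text
clock: 2.7
position: [0.4934, 0.0157, 0.1204]
ee_rot: [-1.205, -1.211, 1.218]
force: [0.3, -1.0, -0.1]
width: 1.0
```

Run:
```python
from h import *
to(.495,.008,.05)
snap("a1",{"scene":(240,80,400,230)})
```

```text
t 2.7 p [0.4934 0.0157 0.1204] w 9.18 F [ 0.3 -1.  -0.1]
[[-0.007, -0.003, -1.0], [1.0, -0.003, -0.007], [-0.003, -1.0, 0.003]]
tool cm [-0.75  7.04 -0.18] yaw err of tool x from +y (deg) 0.42
scene scale 4.0
```

View pics/a1_scenec.png

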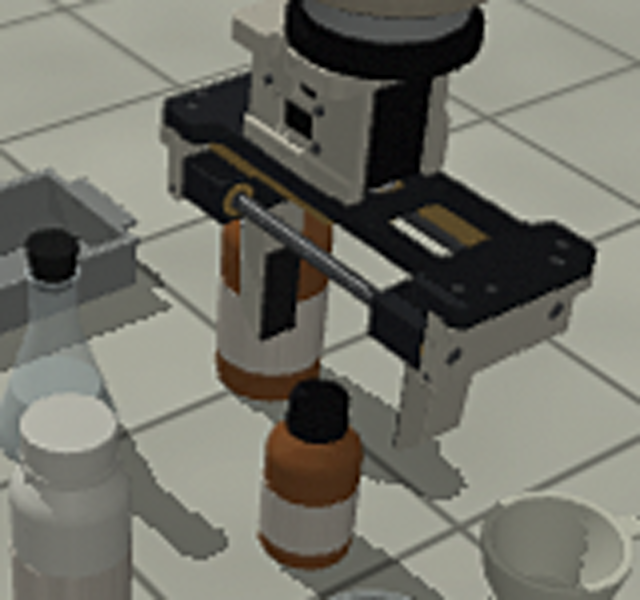

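Call:
move_arm([
  {"x": -0.7, "y": 0, "z": -0.2, "rx": 0, "ry": 0, "rz": 0},
  {"x": 0, "y": 0, "z": 0, "rx": 0, "ry": 0, "rz": 0},
])

```text
clock: 3.05
position: [0.4999, 0.0084, 0.1261]
ee_rot: [-1.212, -1.219, 1.212]
force: [-0.0, -0.2, -0.2]
width: 0.997
```

Run:
```python
from h import *
to(.495,.008,.05)
```

```text
t 3.05 p [0.4999 0.0084 0.1261] w 9.15 F [-0.  -0.2 -0.2]
[[-0.007, 0.007, -1.0], [1.0, -0.001, -0.007], [-0.001, -1.0, -0.007]]
tool cm [-0.02  7.61  0.54] yaw err of tool x from +y (deg) 0.4
```

Call:
move_arm([
  {"x": 0, "y": 3, "z": 0.5, "rx": 0, "ry": 0, "rz": 0},
  {"x": 0, "y": 2.5, "z": 0, "rx": 0, "ry": 0, "rz": 0},
  {"x": 0, "y": 1.5, "z": 0, "rx": 0, "ry": 0, "rz": 0},
  {"x": 0, "y": 0.3, "z": 0, "rx": 0, "ry": 0, "rz": 0},
  {"x": 0, "y": 0, "z": 0, "rx": 0, "ry": 0, "rz": 0},
])

```text
clock: 3.68
position: [0.4995, 0.008, 0.0556]
ee_rot: [-1.218, -1.225, 1.205]
force: [0.1, -0.6, -0.5]
width: 1.0
```

Run:
```python
from h import *
to(.495,.008,.05)
snap("a2",{"scene":(240,80,400,230)})
```

```text
t 3.67 p [0.4995 0.008  0.0556] w 9.18 F [ 0.1 -0.6 -0.5]
[[-0.005, 0.016, -1.0], [1.0, 0.0, -0.005], [0.0, -1.0, -0.016]]
tool cm [-0.    0.55  0.46] yaw err of tool x from +y (deg) 0.31
scene scale 4.0
```

View pics/a2_scenec.png

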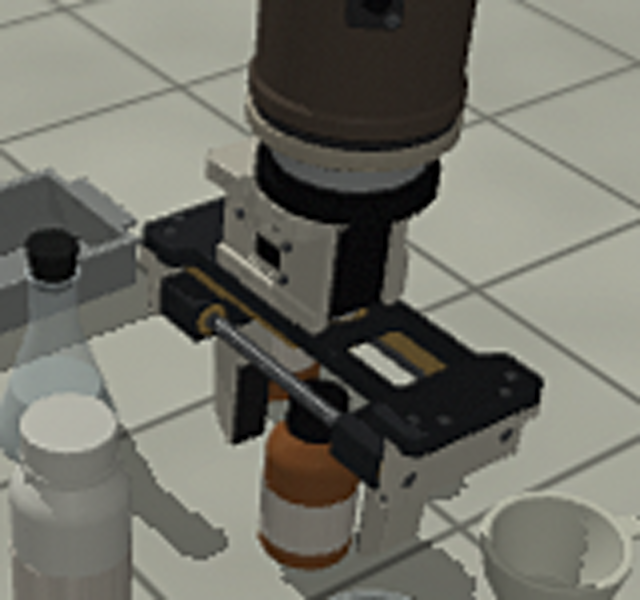

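Call:
move_arm([
  {"x": 0, "y": 0.4, "z": 0.3, "rx": 0.016, "ry": 0, "rz": 0},
  {"x": 0, "y": 0, "z": 0, "rx": 0, "ry": 0, "rz": 0},
])

```text
clock: 4.03
position: [0.4971, 0.0082, 0.0524]
ee_rot: [-1.207, -1.214, 1.213]
force: [-0.3, -0.1, 0.4]
width: 1.002
```

Call:
move_arm([
  {"x": 0, "y": 0, "z": 0, "rx": 0, "ry": 0, "rz": 0},
  {"x": 0, "y": 0, "z": 0, "rx": 0, "ry": 0, "rz": 0},
  {"x": 0, "y": 0, "z": 0, "rx": 0, "ry": 0, "rz": 0},
  {"x": 0, "y": 0, "z": 0, "rx": 0, "ry": 0, "rz": 0},
  {"x": 0, "y": 0, "z": 0, "rx": 0, "ry": 0, "rz": 0},
  {"x": 0, "y": 0, "z": 0, "rx": 0, "ry": 0, "rz": 0},
], jaw=4, newtons=15)

```text
clock: 4.78
position: [0.4973, 0.008, 0.0526]
ee_rot: [-1.207, -1.214, 1.212]
force: [-0.6, -0.3, -0.4]
width: 0.495
```

Run:
```python
from h import *
to(.495,.008,.05)
```

```text
t 4.78 p [0.4973 0.008  0.0526] w 4.54 F [-0.6 -0.3 -0.4]
[[-0.006, 0.001, -1.0], [1.0, 0.0, -0.006], [0.0, -1.0, -0.001]]
tool cm [-0.    0.26  0.23] yaw err of tool x from +y (deg) 0.32
```

Call:
move_arm([
  {"x": 0, "y": -2, "z": 0, "rx": 0, "ry": 0, "rz": 0},
  {"x": 0, "y": -3.5, "z": 0, "rx": 0, "ry": 0, "rz": 0},
  {"x": 0, "y": -3.5, "z": 0, "rx": 0, "ry": 0, "rz": 0},
  {"x": 1, "y": -2, "z": 0.4, "rx": 0, "ry": 0, "rz": 0},
  {"x": 3, "y": 0, "z": 1.3, "rx": 0, "ry": 0, "rz": 0},
  {"x": 4, "y": 0, "z": 1.6, "rx": 0, "ry": 0, "rz": 0},
  {"x": 4, "y": 0, "z": 1.6, "rx": 0, "ry": 0, "rz": 0},
  {"x": 4, "y": 0, "z": 1.6, "rx": 0, "ry": 0, "rz": 0},
  {"x": 4, "y": 0, "z": 1.6, "rx": 0, "ry": 0, "rz": 0},
  {"x": 3, "y": 0, "z": 1.4, "rx": 0, "ry": 0, "rz": 0},
  {"x": 2, "y": 0, "z": 0.8, "rx": 0, "ry": 0, "rz": 0},
  {"x": 0, "y": 0, "z": 0, "rx": 0, "ry": 0, "rz": 0},
])

```text
clock: 6.28
position: [0.3881, 0.265, 0.1654]
ee_rot: [-1.206, -1.212, 1.212]
force: [0.1, -0.3, -1.5]
width: 0.495
```

Run:
```python
from h import *
to(.387,.2737,.12)
```

```text
t 6.28 p [0.3881 0.265  0.1654] w 4.55 F [ 0.1 -0.3 -1.5]
[[-0.005, -0.001, -1.0], [1.0, 0.001, -0.005], [0.001, -1.0, 0.001]]
tool cm [0.87 4.54 0.1 ] yaw err of tool x from +y (deg) 0.26
```

Call:
move_arm([
  {"x": 0.7, "y": 2, "z": 0.1, "rx": 0, "ry": 0, "rz": 0},
  {"x": 0, "y": 2.5, "z": 0, "rx": 0, "ry": 0, "rz": 0},
  {"x": 0, "y": 0, "z": 0, "rx": 0, "ry": 0, "rz": 0},
])

```text
clock: 6.65
position: [0.3882, 0.2695, 0.1197]
ee_rot: [-1.208, -1.211, 1.211]
force: [-0.4, -0.3, -0.7]
width: 0.494
```

Run:
```python
from h import *
to(.387,.2737,.058)
snap("a3",{"scene":(340,130,540,280)})
```

```text
t 6.65 p [0.3882 0.2695 0.1197] w 4.54 F [-0.4 -0.3 -0.7]
[[-0.002, -0.0, -1.0], [1.0, -0.0, -0.002], [-0.0, -1.0, 0.0]]
tool cm [0.42 6.17 0.11] yaw err of tool x from +y (deg) 0.14
scene scale 4.0
```

View pics/a3_scenec.png

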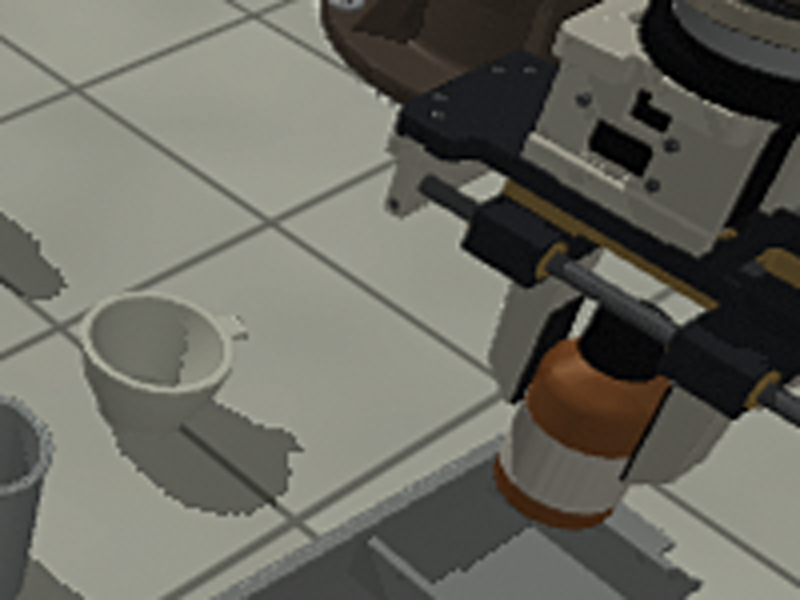

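Call:
move_arm([
  {"x": 0.4, "y": 2, "z": 0.1, "rx": 0, "ry": 0, "rz": 0},
  {"x": 0, "y": 2, "z": 0, "rx": 0, "ry": 0, "rz": 0},
  {"x": 0, "y": 1, "z": 0, "rx": 0, "ry": 0, "rz": 0},
  {"x": 0, "y": 0.5, "z": 0, "rx": 0, "ry": 0, "rz": 0},
  {"x": 0, "y": 0, "z": 0, "rx": 0, "ry": 0, "rz": 0},
])

```text
clock: 7.38
position: [0.3921, 0.2755, 0.0696]
ee_rot: [-1.21, -1.218, 1.2]
force: [0.5, 0.2, -1.1]
width: 0.497
```

Run:
```python
from h import *
to(.387,.2737,.0576)
snap("a4",{"scene":(340,130,540,280)})
```

```text
t 7.38 p [0.3921 0.2755 0.0696] w 4.56 F [ 0.5  0.2 -1.1]
[[0.0, 0.008, -1.0], [1.0, 0.007, 0.001], [0.007, -1.0, -0.008]]
tool cm [-0.19  1.2   0.52] yaw err of tool x from +y (deg) -0.03
scene scale 4.0
```

View pics/a4_scenec.png

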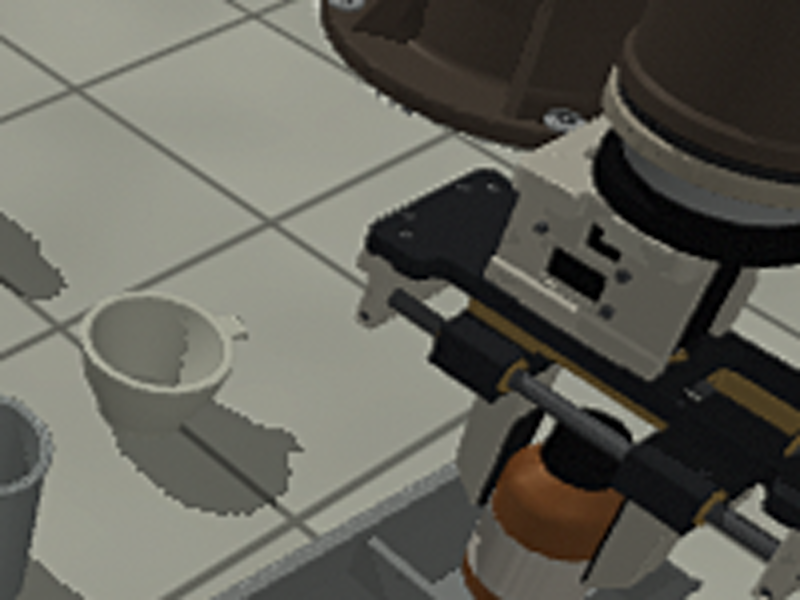

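Call:
move_arm([
  {"x": -0.1, "y": 0.5, "z": 0.3, "rx": 0.008, "ry": 0, "rz": 0.007},
  {"x": 0, "y": 0.4, "z": 0, "rx": 0, "ry": 0, "rz": 0},
  {"x": 0, "y": 0.15, "z": 0, "rx": 0, "ry": 0, "rz": 0},
  {"x": 0, "y": 0, "z": 0, "rx": 0, "ry": 0, "rz": 0},
])

```text
clock: 7.98
position: [0.3893, 0.275, 0.0592]
ee_rot: [-1.209, -1.21, 1.208]
force: [0.0, -0.7, -1.6]
width: 0.496
```

Run:
```python
from h import *
to(.387,.2737,.0576)
```

```text
t 7.97 p [0.3893 0.275  0.0592] w 4.55 F [ 0.  -0.7 -1.6]
[[0.0, 0.001, -1.0], [1.0, 0.001, 0.0], [0.001, -1.0, -0.001]]
tool cm [-0.13  0.16  0.23] yaw err of tool x from +y (deg) -0.01
```

Call:
move_arm([
  {"x": 0, "y": 0.12, "z": 0, "rx": 0, "ry": 0, "rz": 0},
  {"x": 0, "y": 0.1, "z": 0, "rx": 0, "ry": 0, "rz": 0},
  {"x": 0, "y": 0, "z": 0, "rx": 0, "ry": 0, "rz": 0},
])

```text
clock: 8.35
position: [0.3895, 0.275, 0.0576]
ee_rot: [-1.209, -1.21, 1.208]
force: [0.1, -0.1, -1.2]
width: 0.496
```

Call:
move_arm([
  {"x": 0, "y": 0.1, "z": 0, "rx": 0, "ry": 0, "rz": 0},
  {"x": 0, "y": 0, "z": 0, "rx": 0, "ry": 0, "rz": 0},
])

```text
clock: 8.6
position: [0.3897, 0.2749, 0.0575]
ee_rot: [-1.21, -1.211, 1.207]
force: [0.4, -0.6, -1.2]
width: 0.496
```

Call:
move_arm([
  {"x": 0, "y": 0.2, "z": 0, "rx": 0, "ry": 0, "rz": 0},
  {"x": 0, "y": 0, "z": 0, "rx": 0, "ry": 0, "rz": 0},
])

```text
clock: 8.85
position: [0.3902, 0.275, 0.0566]
ee_rot: [-1.21, -1.211, 1.206]
force: [-0.5, 0.1, -2.0]
width: 0.497
```

Call:
move_arm([
  {"x": 0, "y": 0.15, "z": 0, "rx": 0, "ry": 0, "rz": 0},
  {"x": 0, "y": 0.15, "z": 0, "rx": 0, "ry": 0, "rz": 0},
])

```text
clock: 9.1
position: [0.3907, 0.2751, 0.0553]
ee_rot: [-1.21, -1.213, 1.205]
force: [-5.2, -4.6, 24.7]
width: 0.493
```

Call:
move_arm([
  {"x": 0, "y": -0.15, "z": 0, "rx": 0, "ry": 0, "rz": 0},
  {"x": 0, "y": 0, "z": 0, "rx": 0, "ry": 0, "rz": 0},
])

```text
clock: 9.35
position: [0.3908, 0.2752, 0.0568]
ee_rot: [-1.21, -1.213, 1.204]
force: [-0.5, 0.2, -0.2]
width: 0.493
```

Call:
move_arm([
  {"x": 0, "y": 0, "z": 0, "rx": 0, "ry": 0, "rz": 0},
  {"x": 0, "y": 0, "z": 0, "rx": 0, "ry": 0, "rz": 0},
  {"x": 0, "y": 0, "z": 0, "rx": 0, "ry": 0, "rz": 0},
  {"x": 0, "y": 0, "z": 0, "rx": 0, "ry": 0, "rz": 0},
  {"x": 0, "y": -1.5, "z": 0, "rx": 0, "ry": 0, "rz": 0},
  {"x": 0, "y": -3, "z": 0, "rx": 0, "ry": 0, "rz": 0},
  {"x": 0, "y": -4, "z": 0, "rx": 0, "ry": 0, "rz": 0},
  {"x": 0, "y": -4, "z": 0, "rx": 0, "ry": 0, "rz": 0},
  {"x": 0, "y": 0, "z": 0, "rx": 0, "ry": 0, "rz": 0},
], jaw=9)

```text
clock: 10.48
position: [0.3905, 0.2746, 0.1889]
ee_rot: [-1.21, -1.213, 1.203]
force: [-1.0, -1.0, -0.1]
width: 0.983
```

Run:
```python
from h import *
to(.566,.1334,.055)
snap("a5",{"scene":(300,120,540,370)})
```

```text
t 10.47 p [0.3905 0.2746 0.1889] w 9.03 F [-1.  -1.  -0.1]
[[0.001, 0.004, -1.0], [1.0, 0.004, 0.001], [0.004, -1.0, -0.004]]
tool cm [-14.16  13.41 -17.51] yaw err of tool x from +y (deg) -0.08
scene scale 2.4
```

View pics/a5_scenec.png

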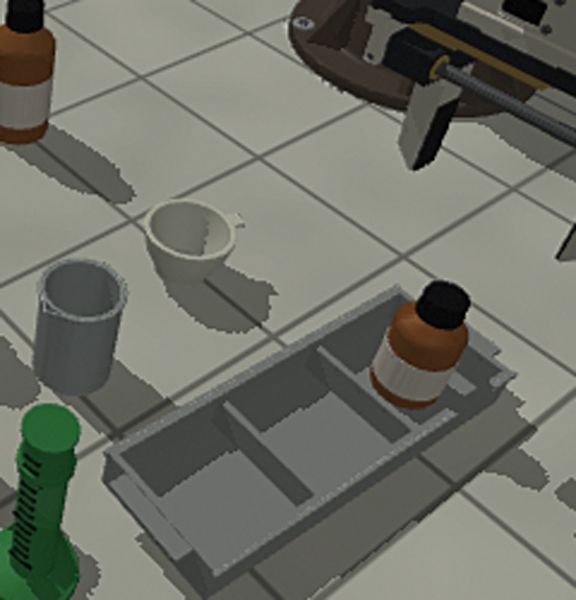

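Run:
```python
from h import *
for z in(.005,.073,.095): print(((px("scene",np.array([.390,.2746,z])+CORR["scene"])-[300,120])*2.4).round(1))
im=cv2.imread("pics/a5_scene.png");cv2.imwrite("pics/a5z.png",cv2.resize(im[225:310,430:530],None,fx=7,fy=7,interpolation=2))
im=cv2.imread("pics/a5_top.png");cv2.imwrite("pics/a5t.png",cv2.resize(im[165:335,90:260],None,fx=3.5,fy=3.5,interpolation=2))
```

```text
[398.8 385. ]
[432.5 318.6]
[444.5 295.1]
```

View pics/a5z.png

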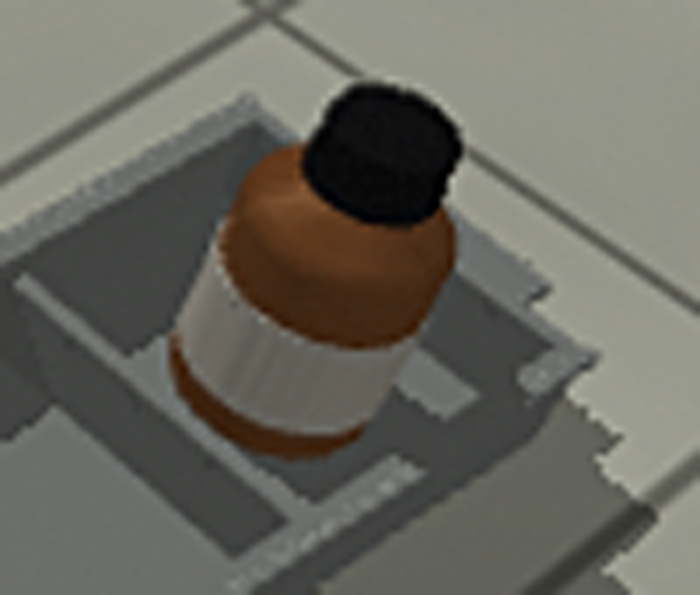

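View pics/a5t.png

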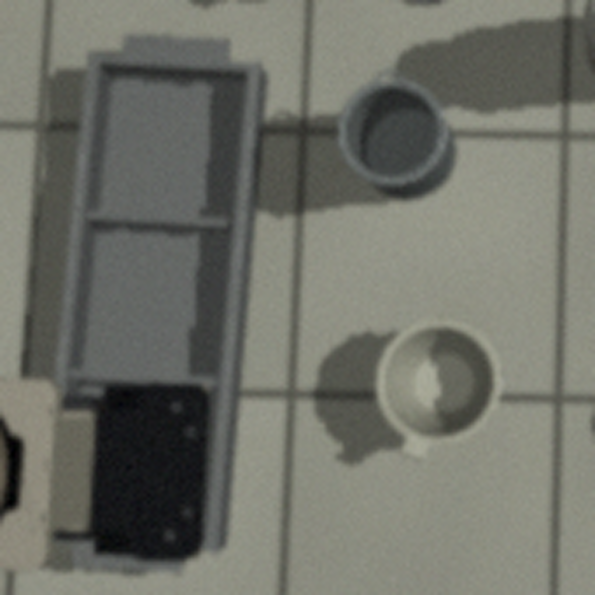

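Call:
move_arm([
  {"x": -2, "y": 0, "z": -2.5, "rx": 0, "ry": 0, "rz": 0},
  {"x": -4, "y": 0, "z": -5, "rx": 0, "ry": 0, "rz": 0},
  {"x": -4, "y": 0, "z": -5, "rx": 0, "ry": 0, "rz": 0},
  {"x": -3, "y": 0, "z": -3.5, "rx": 0, "ry": 0, "rz": 0},
  {"x": -1, "y": 2, "z": -1, "rx": 0, "ry": 0, "rz": 0},
  {"x": 0, "y": 2, "z": 0, "rx": 0, "ry": 0, "rz": 0},
  {"x": 0, "y": 0, "z": 0, "rx": 0, "ry": 0, "rz": 0},
])

```text
clock: 11.45
position: [0.5581, 0.1293, 0.1365]
ee_rot: [-1.202, -1.201, 1.221]
force: [0.3, 0.9, 0.0]
width: 0.982
```

Run:
```python
from h import *
to(.566,.1334,.055)
```

```text
t 11.45 p [0.5581 0.1293 0.1365] w 9.01 F [0.3 0.9 0. ]
[[-0.004, -0.012, -1.0], [1.0, -0.004, -0.004], [-0.004, -1.0, 0.012]]
tool cm [ 0.44  8.14 -0.89] yaw err of tool x from +y (deg) 0.21
```

Call:
move_arm([
  {"x": 0.4, "y": 1, "z": -0.8, "rx": -0.012, "ry": 0, "rz": -0.004},
  {"x": 0, "y": 0, "z": 0, "rx": 0, "ry": 0, "rz": 0},
])

```text
clock: 11.7
position: [0.5654, 0.135, 0.1255]
ee_rot: [-1.206, -1.213, 1.213]
force: [-0.7, 0.5, 0.4]
width: 0.981
```

Run:
```python
from h import *
to(.566,.1334,.055)
```

```text
t 11.7 p [0.5654 0.135  0.1255] w 9.0 F [-0.7  0.5  0.4]
[[-0.006, -0.0, -1.0], [1.0, 0.001, -0.006], [0.001, -1.0, 0.0]]
tool cm [-0.16  7.05 -0.06] yaw err of tool x from +y (deg) 0.33
```

Call:
move_arm([
  {"x": -0.1, "y": 2, "z": 0, "rx": 0, "ry": 0, "rz": 0},
  {"x": 0, "y": 2.5, "z": 0, "rx": 0, "ry": 0, "rz": 0},
  {"x": 0, "y": 1.5, "z": 0, "rx": 0, "ry": 0, "rz": 0},
  {"x": 0, "y": 0.7, "z": 0, "rx": 0, "ry": 0, "rz": 0},
  {"x": 0, "y": 0, "z": 0, "rx": 0, "ry": 0, "rz": 0},
])

```text
clock: 12.32
position: [0.5668, 0.1368, 0.0593]
ee_rot: [-1.206, -1.22, 1.212]
force: [-0.9, 0.0, 0.3]
width: 0.982
```

Run:
```python
from h import *
to(.566,.1334,.055)
snap("b1",{"scene":(260,160,420,290)})
for y in(-.046,.046): print(((px("scene",np.array([.566,.1334+y,.038])+CORR["scene"])-[260,160])*600/130).round())
```

```text
t 12.32 p [0.5668 0.1368 0.0593] w 9.02 F [-0.9  0.   0.3]
[[-0.009, 0.004, -1.0], [1.0, 0.003, -0.009], [0.003, -1.0, -0.004]]
tool cm [-0.34  0.43  0.09] yaw err of tool x from +y (deg) 0.52
scene scale 4.615384615384615
[251. 374.]
[420. 538.]
```

View pics/b1_scenec.png

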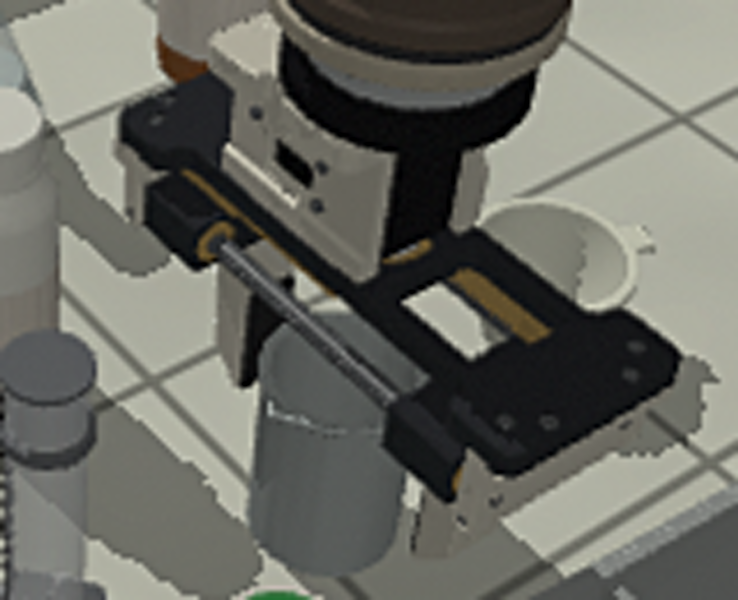

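Call:
move_arm([
  {"x": -0.3, "y": 0.4, "z": 0, "rx": 0.004, "ry": 0.009, "rz": 0.003},
  {"x": 0, "y": 0, "z": 0, "rx": 0, "ry": 0, "rz": 0},
])

```text
clock: 12.68
position: [0.5679, 0.1337, 0.0567]
ee_rot: [-1.211, -1.211, 1.207]
force: [-0.4, -1.2, 0.2]
width: 0.978
```

Call:
move_arm([
  {"x": 0, "y": 0, "z": 0, "rx": 0, "ry": 0, "rz": 0},
  {"x": 0, "y": 0, "z": 0, "rx": 0, "ry": 0, "rz": 0},
  {"x": 0, "y": 0, "z": 0, "rx": 0, "ry": 0, "rz": 0},
  {"x": 0, "y": 0, "z": 0, "rx": 0, "ry": 0, "rz": 0},
  {"x": 0, "y": 0, "z": 0, "rx": 0, "ry": 0, "rz": 0},
], jaw=5, newtons=15)

```text
clock: 13.3
position: [0.5683, 0.1335, 0.0571]
ee_rot: [-1.212, -1.211, 1.206]
force: [-0.7, -0.3, 0.6]
width: 0.617
```

Run:
```python
from h import *
to(.476,.270,.12)
```

```text
t 13.3 p [0.5683 0.1335 0.0571] w 5.66 F [-0.7 -0.3  0.6]
[[0.001, 0.003, -1.0], [1.0, 0.001, 0.001], [0.001, -1.0, -0.003]]
tool cm [13.64 -6.31  9.22] yaw err of tool x from +y (deg) -0.07
```

Call:
move_arm([
  {"x": 0, "y": -2, "z": 0, "rx": 0, "ry": 0, "rz": 0},
  {"x": 0, "y": -3, "z": 0, "rx": 0, "ry": 0, "rz": 0},
  {"x": 1, "y": -2, "z": 0.7, "rx": 0, "ry": 0, "rz": 0},
  {"x": 2.5, "y": 0, "z": 1.7, "rx": 0, "ry": 0, "rz": 0},
  {"x": 3, "y": 0, "z": 2, "rx": 0, "ry": 0, "rz": 0},
  {"x": 3, "y": 0, "z": 2, "rx": 0, "ry": 0, "rz": 0},
  {"x": 2.5, "y": 0, "z": 1.7, "rx": 0, "ry": 0, "rz": 0},
  {"x": 1, "y": 0, "z": 0.8, "rx": 0, "ry": 0, "rz": 0},
  {"x": 0, "y": 0, "z": 0, "rx": 0, "ry": 0, "rz": 0},
])

```text
clock: 14.42
position: [0.4756, 0.2665, 0.1278]
ee_rot: [-1.211, -1.208, 1.207]
force: [1.7, -0.8, -1.6]
width: 0.612
```

Run:
```python
from h import *
to(.476,.270,.063)
snap("b2",{"scene":(330,130,540,310)})
```

```text
t 14.43 p [0.4756 0.2665 0.1278] w 5.62 F [ 1.7 -0.8 -1.6]
[[0.002, 0.0, -1.0], [1.0, -0.0, 0.002], [-0.0, -1.0, -0.0]]
tool cm [ 0.35  6.48 -0.04] yaw err of tool x from +y (deg) -0.14
scene scale 3.3333333333333335
```

View pics/b2_scenec.png

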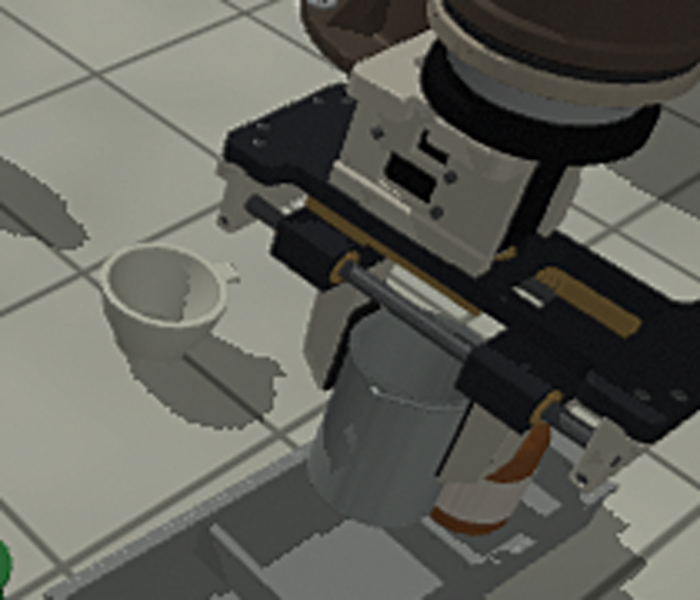

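Call:
move_arm([
  {"x": 0.3, "y": 2, "z": 0, "rx": 0, "ry": 0, "rz": 0},
  {"x": 0, "y": 2, "z": 0, "rx": 0, "ry": 0, "rz": 0},
  {"x": 0, "y": 1, "z": 0, "rx": 0, "ry": 0, "rz": 0},
  {"x": 0, "y": 0.5, "z": 0, "rx": 0, "ry": 0, "rz": 0},
  {"x": 0, "y": 0, "z": 0, "rx": 0, "ry": 0, "rz": 0},
])

```text
clock: 15.15
position: [0.4815, 0.2628, 0.0723]
ee_rot: [-1.22, -1.201, 1.198]
force: [0.5, 0.5, -1.6]
width: 0.617
```

Run:
```python
from h import *
to(.476,.270,.0615)
```

```text
t 15.15 p [0.4815 0.2628 0.0723] w 5.66 F [ 0.5  0.5 -1.6]
[[0.014, 0.004, -1.0], [1.0, -0.002, 0.014], [-0.002, -1.0, -0.004]]
tool cm [0.72 1.08 0.56] yaw err of tool x from +y (deg) -0.78
```

Call:
move_arm([
  {"x": 0.6, "y": 0.3, "z": 0.5, "rx": 0.004, "ry": -0.014, "rz": 0},
  {"x": 0.1, "y": 0.4, "z": 0, "rx": 0, "ry": 0, "rz": 0},
  {"x": 0, "y": 0.2, "z": 0, "rx": 0, "ry": 0, "rz": 0},
  {"x": 0, "y": 0, "z": 0, "rx": 0, "ry": 0, "rz": 0},
])

```text
clock: 15.65
position: [0.4768, 0.2712, 0.0639]
ee_rot: [-1.209, -1.212, 1.21]
force: [0.7, -0.8, -1.7]
width: 0.617
```

Run:
```python
from h import *
to(.476,.270,.0615)
```

```text
t 15.65 p [0.4768 0.2712 0.0639] w 5.66 F [ 0.7 -0.8 -1.7]
[[-0.002, 0.002, -1.0], [1.0, -0.0, -0.002], [-0.0, -1.0, -0.002]]
tool cm [-0.12  0.24  0.08] yaw err of tool x from +y (deg) 0.12
```

Call:
move_arm([
  {"x": 0, "y": 0.15, "z": 0, "rx": 0, "ry": 0, "rz": 0},
  {"x": 0, "y": 0.12, "z": 0, "rx": 0, "ry": 0, "rz": 0},
])

```text
clock: 15.9
position: [0.477, 0.2712, 0.062]
ee_rot: [-1.21, -1.212, 1.21]
force: [-5.5, -2.3, 19.4]
width: 0.614
```

Contact at z = 0.062 (expected 0.0621). Release.

Call:
move_arm([
  {"x": 0, "y": -0.1, "z": 0, "rx": 0, "ry": 0, "rz": 0},
])

```text
clock: 16.02
position: [0.477, 0.2711, 0.0631]
ee_rot: [-1.21, -1.212, 1.209]
force: [0.1, -0.5, -1.4]
width: 0.615
```

Call:
move_arm([
  {"x": 0, "y": 0, "z": 0, "rx": 0, "ry": 0, "rz": 0},
  {"x": 0, "y": 0, "z": 0, "rx": 0, "ry": 0, "rz": 0},
  {"x": 0, "y": 0, "z": 0, "rx": 0, "ry": 0, "rz": 0},
  {"x": 0, "y": 0, "z": 0, "rx": 0, "ry": 0, "rz": 0},
  {"x": 0, "y": -1.5, "z": 0, "rx": 0, "ry": 0, "rz": 0},
  {"x": 0, "y": -3, "z": 0, "rx": 0, "ry": 0, "rz": 0},
  {"x": 0, "y": -4, "z": 0, "rx": 0, "ry": 0, "rz": 0},
  {"x": 0, "y": -4, "z": 0, "rx": 0, "ry": 0, "rz": 0},
  {"x": 0, "y": -2, "z": 0, "rx": 0, "ry": 0, "rz": 0},
  {"x": 0, "y": 0, "z": 0, "rx": 0, "ry": 0, "rz": 0},
], jaw=9)

```text
clock: 17.27
position: [0.4773, 0.2709, 0.2176]
ee_rot: [-1.211, -1.214, 1.206]
force: [1.1, 0.2, -0.2]
width: 0.982
```

Run:
```python
from h import *
to(.6277,.006,.0875)
snap("b3",{"scene":(330,170,540,370)})
```

```text
t 17.27 p [0.4773 0.2709 0.2176] w 9.01 F [ 1.1  0.2 -0.2]
[[-0.001, 0.005, -1.0], [1.0, 0.002, -0.001], [0.002, -1.0, -0.005]]
tool cm [-26.53  13.03 -14.95] yaw err of tool x from +y (deg) 0.05
scene scale 3.0
```

View pics/b3_scenec.png

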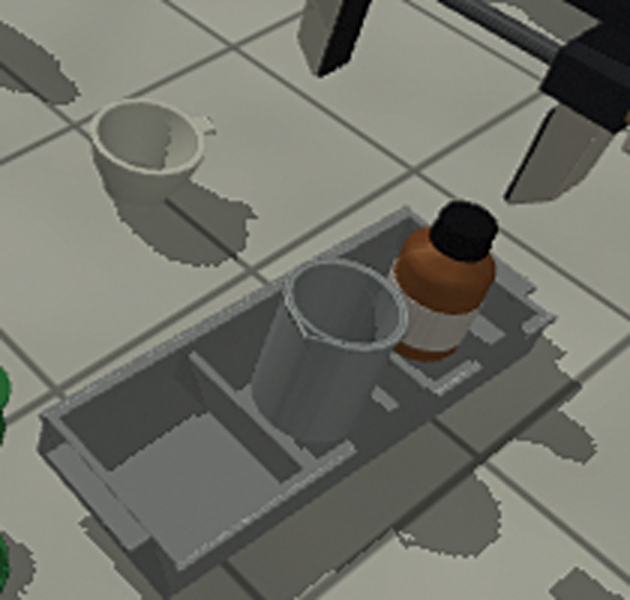

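Call:
move_arm([
  {"x": -3, "y": 0, "z": -1.6, "rx": 0, "ry": 0, "rz": 0},
  {"x": -5, "y": 0, "z": -2.8, "rx": 0, "ry": 0, "rz": 0},
  {"x": -5, "y": 0, "z": -2.8, "rx": 0, "ry": 0, "rz": 0},
  {"x": -5, "y": 0, "z": -2.8, "rx": 0, "ry": 0, "rz": 0},
  {"x": -5, "y": 0, "z": -2.8, "rx": 0, "ry": 0, "rz": 0},
  {"x": -3, "y": 0, "z": -1.8, "rx": 0, "ry": 0, "rz": 0},
  {"x": 0, "y": 0, "z": 0, "rx": 0, "ry": 0, "rz": 0},
])

```text
clock: 18.25
position: [0.6225, 0.0031, 0.2058]
ee_rot: [-1.201, -1.202, 1.222]
force: [0.2, 0.4, -1.0]
width: 0.978
```

Run:
```python
from h import *
to(.6277,.006,.0875)
```

```text
t 18.25 p [0.6225 0.0031 0.2058] w 8.98 F [ 0.2  0.4 -1. ]
[[-0.005, -0.012, -1.0], [1.0, -0.004, -0.005], [-0.004, -1.0, 0.012]]
tool cm [ 0.34 11.82 -0.66] yaw err of tool x from +y (deg) 0.3
```

Call:
move_arm([
  {"x": 0.3, "y": 1.5, "z": -0.5, "rx": -0.012, "ry": 0.005, "rz": -0.004},
  {"x": 0, "y": 2, "z": 0, "rx": 0, "ry": 0, "rz": 0},
  {"x": 0, "y": 0, "z": 0, "rx": 0, "ry": 0, "rz": 0},
])

```text
clock: 18.62
position: [0.6248, 0.0086, 0.1666]
ee_rot: [-1.204, -1.206, 1.213]
force: [-0.2, 0.1, 1.1]
width: 0.984
```

Run:
```python
from h import *
to(.6277,.006,.0875)
snap("c1",{"scene":(180,90,360,260)})
```

```text
t 18.62 p [0.6248 0.0086 0.1666] w 9.04 F [-0.2  0.1  1.1]
[[-0.001, -0.006, -1.0], [1.0, 0.001, -0.001], [0.001, -1.0, 0.006]]
tool cm [-0.26  7.91 -0.34] yaw err of tool x from +y (deg) 0.08
scene scale 3.5294117647058822
```

View pics/c1_scenec.png

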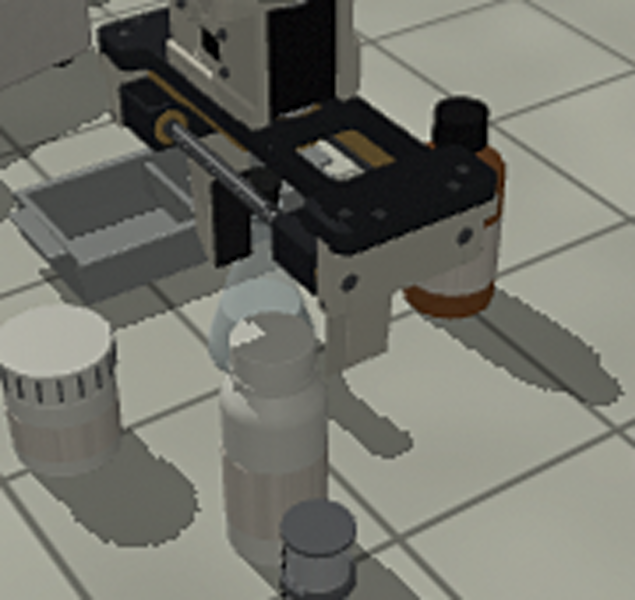

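Call:
move_arm([
  {"x": -0.25, "y": 1.5, "z": -0.2, "rx": -0.006, "ry": 0, "rz": 0},
  {"x": 0, "y": 2, "z": 0, "rx": 0, "ry": 0, "rz": 0},
  {"x": 0, "y": 2, "z": 0, "rx": 0, "ry": 0, "rz": 0},
  {"x": 0, "y": 1, "z": 0, "rx": 0, "ry": 0, "rz": 0},
  {"x": 0, "y": 0.4, "z": 0, "rx": 0, "ry": 0, "rz": 0},
  {"x": 0, "y": 0, "z": 0, "rx": 0, "ry": 0, "rz": 0},
])

```text
clock: 19.48
position: [0.6299, 0.0064, 0.0982]
ee_rot: [-1.213, -1.218, 1.206]
force: [0.1, -1.2, -0.5]
width: 0.982
```

Run:
```python
from h import *
to(.6277,.006,.0875)
snap("c2",{"scene":(180,90,360,260)})
```

```text
t 19.48 p [0.6299 0.0064 0.0982] w 9.01 F [ 0.1 -1.2 -0.5]
[[-0.002, 0.009, -1.0], [1.0, 0.001, -0.002], [0.001, -1.0, -0.009]]
tool cm [-0.04  1.06  0.23] yaw err of tool x from +y (deg) 0.14
scene scale 3.5294117647058822
```

View pics/c2_scenec.png

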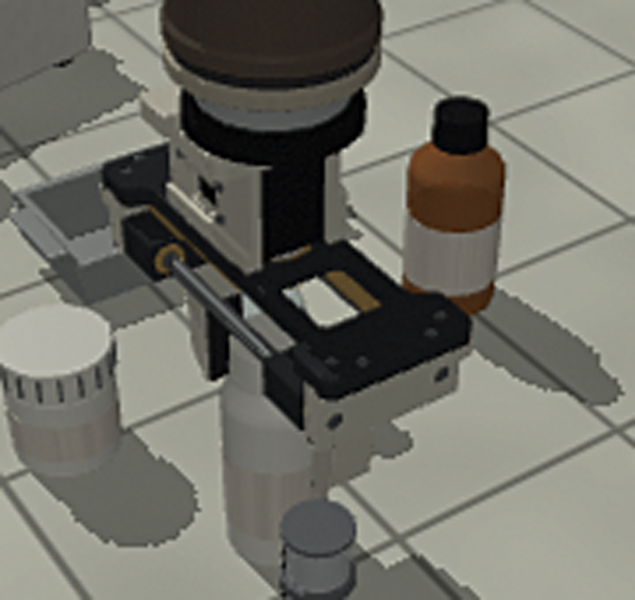

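Call:
move_arm([
  {"x": 0, "y": 0.7, "z": 0.2, "rx": 0.009, "ry": 0, "rz": 0},
  {"x": 0, "y": 0.4, "z": 0, "rx": 0, "ry": 0, "rz": 0},
  {"x": 0, "y": 0, "z": 0, "rx": 0, "ry": 0, "rz": 0},
])

```text
clock: 19.95
position: [0.6287, 0.0066, 0.0878]
ee_rot: [-1.208, -1.213, 1.209]
force: [-0.3, 0.3, 0.3]
width: 0.982
```

Call:
move_arm([
  {"x": 0, "y": 0, "z": 0, "rx": 0, "ry": 0, "rz": 0},
  {"x": 0, "y": 0, "z": 0, "rx": 0, "ry": 0, "rz": 0},
  {"x": 0, "y": 0, "z": 0, "rx": 0, "ry": 0, "rz": 0},
  {"x": 0, "y": 0, "z": 0, "rx": 0, "ry": 0, "rz": 0},
  {"x": 0, "y": 0, "z": 0, "rx": 0, "ry": 0, "rz": 0},
], jaw=4.6, newtons=20)

```text
clock: 20.58
position: [0.629, 0.0062, 0.0882]
ee_rot: [-1.209, -1.213, 1.209]
force: [-0.5, -0.4, -1.1]
width: 0.566
```

Run:
```python
from h import *
to(.565,.2665,.2)
```

```text
t 20.57 p [0.629  0.0062 0.0882] w 5.2 F [-0.5 -0.4 -1.1]
[[-0.002, 0.002, -1.0], [1.0, 0.001, -0.002], [0.001, -1.0, -0.002]]
tool cm [ 26.06 -11.16   6.32] yaw err of tool x from +y (deg) 0.13
```

Call:
move_arm([
  {"x": 0, "y": -2, "z": 0, "rx": 0, "ry": 0, "rz": 0},
  {"x": 0, "y": -3, "z": 0, "rx": 0, "ry": 0, "rz": 0},
  {"x": 0, "y": -3, "z": 0, "rx": 0, "ry": 0, "rz": 0},
  {"x": 1, "y": -2, "z": 0.5, "rx": 0, "ry": 0, "rz": 0},
  {"x": 3, "y": 0, "z": 1, "rx": 0, "ry": 0, "rz": 0},
  {"x": 4, "y": 0, "z": 1, "rx": 0, "ry": 0, "rz": 0},
  {"x": 4, "y": 0, "z": 1, "rx": 0, "ry": 0, "rz": 0},
  {"x": 4, "y": 0, "z": 0.8, "rx": 0, "ry": 0, "rz": 0},
  {"x": 4, "y": 0, "z": 0.8, "rx": 0, "ry": 0, "rz": 0},
  {"x": 3, "y": 0, "z": 0.7, "rx": 0, "ry": 0, "rz": 0},
  {"x": 2, "y": 0, "z": 0.3, "rx": 0, "ry": 0, "rz": 0},
  {"x": 0, "y": 0, "z": 0, "rx": 0, "ry": 0, "rz": 0},
])

```text
clock: 22.08
position: [0.5576, 0.2692, 0.1881]
ee_rot: [-1.199, -1.208, 1.216]
force: [0.5, -1.2, -1.3]
width: 0.566
```

Run:
```python
from h import *
to(.565,.2665,.0932)
```

```text
t 22.07 p [0.5576 0.2692 0.1881] w 5.2 F [ 0.5 -1.2 -1.3]
[[-0.006, -0.008, -1.0], [1.0, 0.002, -0.006], [0.002, -1.0, 0.008]]
tool cm [-0.3   9.48 -0.82] yaw err of tool x from +y (deg) 0.33
```

Call:
move_arm([
  {"x": -0.2, "y": 2, "z": -0.6, "rx": -0.008, "ry": 0.005, "rz": 0},
  {"x": 0, "y": 2, "z": 0, "rx": 0, "ry": 0, "rz": 0},
  {"x": 0, "y": 1.5, "z": 0, "rx": 0, "ry": 0, "rz": 0},
  {"x": 0, "y": 0, "z": 0, "rx": 0, "ry": 0, "rz": 0},
])

```text
clock: 22.58
position: [0.5652, 0.2621, 0.1317]
ee_rot: [-1.213, -1.206, 1.206]
force: [-1.0, 1.2, -1.3]
width: 0.566
```

Run:
```python
from h import *
to(.565,.2665,.0932)
snap("c3",{"scene":(300,100,520,300)})
```

```text
t 22.57 p [0.5652 0.2621 0.1317] w 5.19 F [-1.   1.2 -1.3]
[[0.005, 0.001, -1.0], [1.0, -0.001, 0.005], [-0.001, -1.0, -0.001]]
tool cm [0.45 3.85 0.03] yaw err of tool x from +y (deg) -0.28
scene scale 3.0
```

View pics/c3_scene.png

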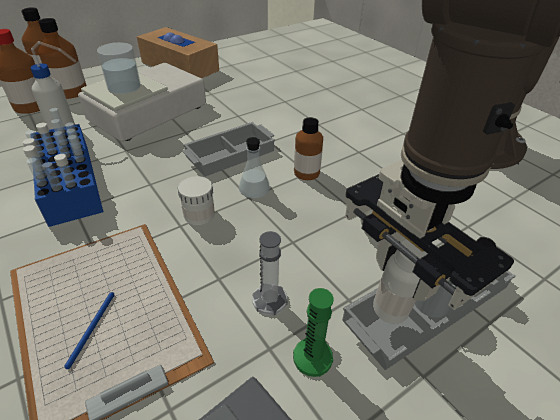

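Call:
move_arm([
  {"x": 0.3, "y": 1.5, "z": 0, "rx": 0, "ry": -0.005, "rz": 0},
  {"x": 0, "y": 1.2, "z": 0, "rx": 0, "ry": 0, "rz": 0},
  {"x": 0, "y": 0.5, "z": 0, "rx": 0, "ry": 0, "rz": 0},
  {"x": 0, "y": 0, "z": 0, "rx": 0, "ry": 0, "rz": 0},
])

```text
clock: 23.18
position: [0.5667, 0.2664, 0.0999]
ee_rot: [-1.211, -1.214, 1.207]
force: [-0.1, 0.6, -2.6]
width: 0.569
```

Run:
```python
from h import *
to(.565,.2665,.0932)
```

```text
t 23.18 p [0.5667 0.2664 0.0999] w 5.22 F [-0.1  0.6 -2.6]
[[-0.001, 0.004, -1.0], [1.0, 0.001, -0.001], [0.001, -1.0, -0.004]]
tool cm [0.01 0.67 0.17] yaw err of tool x from +y (deg) 0.07
```

Call:
move_arm([
  {"x": 0, "y": 0.35, "z": 0.1, "rx": 0.004, "ry": 0, "rz": 0},
  {"x": 0, "y": 0.2, "z": 0, "rx": 0, "ry": 0, "rz": 0},
  {"x": 0, "y": 0.1, "z": 0, "rx": 0, "ry": 0, "rz": 0},
])

```text
clock: 23.55
position: [0.5661, 0.2666, 0.0936]
ee_rot: [-1.208, -1.212, 1.208]
force: [0.1, 0.3, -1.4]
width: 0.564
```

Call:
move_arm([
  {"x": 0, "y": 0.12, "z": 0, "rx": 0, "ry": 0, "rz": 0},
])

```text
clock: 23.68
position: [0.5666, 0.2666, 0.093]
ee_rot: [-1.208, -1.212, 1.207]
force: [-0.4, -0.7, 8.3]
width: 0.561
```

Call:
move_arm([
  {"x": 0, "y": 0, "z": 0, "rx": 0, "ry": 0, "rz": 0},
  {"x": 0, "y": 0, "z": 0, "rx": 0, "ry": 0, "rz": 0},
  {"x": 0, "y": 0, "z": 0, "rx": 0, "ry": 0, "rz": 0},
  {"x": 0, "y": 0, "z": 0, "rx": 0, "ry": 0, "rz": 0},
  {"x": 0, "y": -1.5, "z": 0, "rx": 0, "ry": 0, "rz": 0},
  {"x": 0, "y": -3, "z": 0, "rx": 0, "ry": 0, "rz": 0},
  {"x": 0, "y": -4, "z": 0, "rx": 0, "ry": 0, "rz": 0},
  {"x": 0, "y": -4, "z": 0, "rx": 0, "ry": 0, "rz": 0},
  {"x": 0, "y": -2, "z": 0, "rx": 0, "ry": 0, "rz": 0},
  {"x": 0, "y": 0, "z": 0, "rx": 0, "ry": 0, "rz": 0},
], jaw=9)

```text
clock: 24.92
position: [0.567, 0.2662, 0.2482]
ee_rot: [-1.21, -1.216, 1.203]
force: [-0.5, -0.1, -0.4]
width: 0.977
```

Run:
```python
from h import *
to(.6846,-.117,.12)
snap("c4",{"scene":(330,170,540,370)})
```

```text
t 24.93 p [0.567  0.2662 0.2482] w 8.97 F [-0.5 -0.1 -0.4]
[[-0.0, 0.006, -1.0], [1.0, 0.005, -0.0], [0.005, -1.0, -0.006]]
tool cm [-38.39  12.72 -11.67] yaw err of tool x from +y (deg) 0.03
scene scale 3.0
```

View pics/c4_scenec.png

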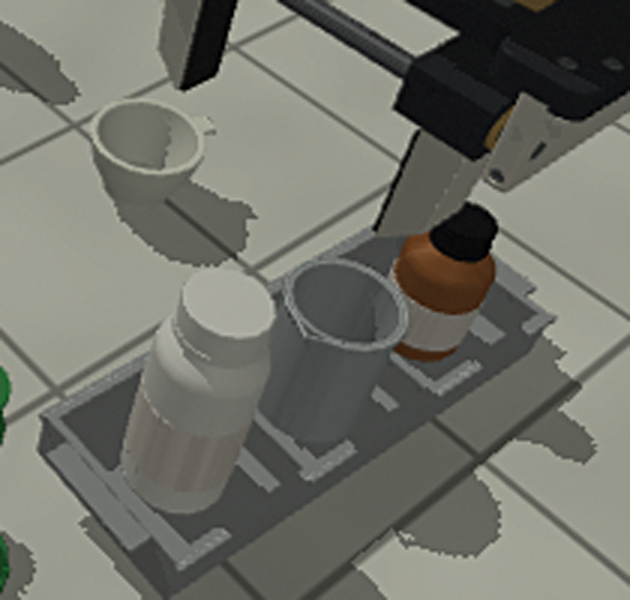

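Call:
move_arm([
  {"x": -3, "y": 0, "z": -0.9, "rx": 0, "ry": 0, "rz": 0},
  {"x": -5, "y": 0, "z": -1.5, "rx": 0, "ry": 0, "rz": 0},
  {"x": -5, "y": 0, "z": -1.5, "rx": 0, "ry": 0, "rz": 0},
  {"x": -5, "y": 0, "z": -1.5, "rx": 0, "ry": 0, "rz": 0},
  {"x": -5, "y": 0, "z": -1.5, "rx": 0, "ry": 0, "rz": 0},
  {"x": -5, "y": 0, "z": -1.5, "rx": 0, "ry": 0, "rz": 0},
  {"x": -5, "y": 0, "z": -1.5, "rx": 0, "ry": 0, "rz": 0},
  {"x": -3, "y": 1, "z": -1, "rx": 0, "ry": 0, "rz": 0},
  {"x": -2, "y": 2, "z": -0.7, "rx": 0, "ry": 0, "rz": 0},
  {"x": 0, "y": 2, "z": 0, "rx": 0, "ry": 0, "rz": 0},
  {"x": 0, "y": 0, "z": 0, "rx": 0, "ry": 0, "rz": 0},
])

```text
clock: 26.4
position: [0.6777, -0.1232, 0.1745]
ee_rot: [-1.189, -1.197, 1.224]
force: [0.8, 0.6, -0.4]
width: 0.981
```

Run:
```python
from h import *
to(.6846,-.117,.12)
```

```text
t 26.4 p [ 0.6777 -0.1232  0.1745] w 9.0 F [ 0.8  0.6 -0.4]
[[-0.006, -0.023, -1.0], [1.0, 0.001, -0.006], [0.001, -1.0, 0.023]]
tool cm [ 0.61  5.44 -0.81] yaw err of tool x from +y (deg) 0.32
```

Call:
move_arm([
  {"x": 0.5, "y": 2, "z": -0.7, "rx": -0.02, "ry": 0.005, "rz": 0},
  {"x": 0, "y": 2, "z": 0, "rx": 0, "ry": 0, "rz": 0},
  {"x": 0, "y": 0, "z": 0, "rx": 0, "ry": 0, "rz": 0},
])

```text
clock: 26.78
position: [0.6844, -0.115, 0.133]
ee_rot: [-1.203, -1.21, 1.212]
force: [0.1, 0.5, 1.0]
width: 0.979
```

Run:
```python
from h import *
to(.6846,-.117,.06)
snap("d1",{"scene":(130,90,310,240)})
```

```text
t 26.77 p [ 0.6844 -0.115   0.133 ] w 8.99 F [0.1 0.5 1. ]
[[-0.004, -0.004, -1.0], [1.0, 0.002, -0.004], [0.002, -1.0, 0.004]]
tool cm [-0.21  7.3  -0.05] yaw err of tool x from +y (deg) 0.21
scene scale 4.0
```

View pics/d1_scenec.png

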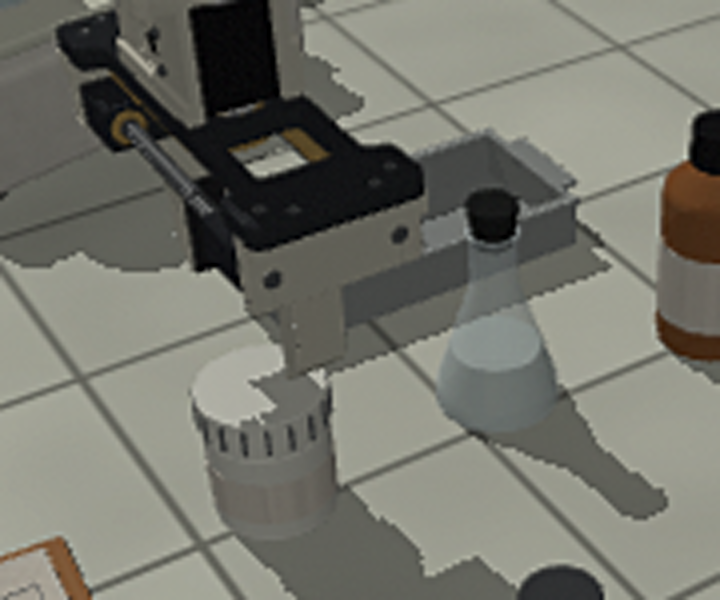

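Call:
move_arm([
  {"x": -0.15, "y": 2, "z": 0, "rx": 0, "ry": 0.004, "rz": 0},
  {"x": 0, "y": 2, "z": 0, "rx": 0, "ry": 0, "rz": 0},
  {"x": 0, "y": 1.5, "z": 0, "rx": 0, "ry": 0, "rz": 0},
  {"x": 0, "y": 1, "z": 0, "rx": 0, "ry": 0, "rz": 0},
  {"x": 0, "y": 0.3, "z": 0, "rx": 0, "ry": 0, "rz": 0},
  {"x": 0, "y": 0, "z": 0, "rx": 0, "ry": 0, "rz": 0},
])

```text
clock: 27.62
position: [0.6862, -0.117, 0.0635]
ee_rot: [-1.209, -1.21, 1.207]
force: [0.6, 0.5, 1.5]
width: 0.98
```

Run:
```python
from h import *
to(.6846,-.117,.06)
snap("d2",{"scene":(130,90,310,240)})
```

```text
t 27.62 p [ 0.6862 -0.117   0.0635] w 9.0 F [0.6 0.5 1.5]
[[0.001, 0.001, -1.0], [1.0, 0.002, 0.001], [0.002, -1.0, -0.001]]
tool cm [-0.    0.35  0.16] yaw err of tool x from +y (deg) -0.03
scene scale 4.0
```

View pics/d2_scenec.png

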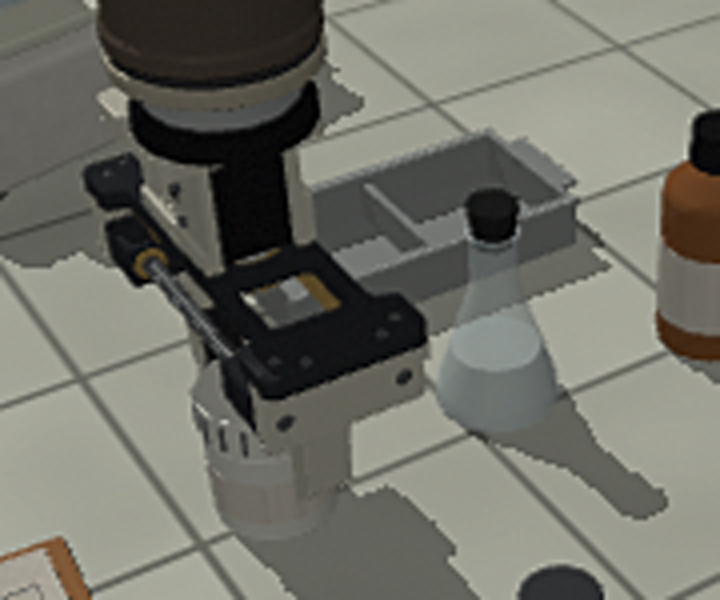

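Call:
move_arm([
  {"x": 0, "y": 0.35, "z": 0.15, "rx": 0, "ry": 0, "rz": 0},
  {"x": 0, "y": 0, "z": 0, "rx": 0, "ry": 0, "rz": 0},
])

```text
clock: 27.98
position: [0.6854, -0.117, 0.0613]
ee_rot: [-1.211, -1.212, 1.206]
force: [0.3, -0.5, 0.2]
width: 0.98
```

Call:
move_arm([
  {"x": 0, "y": 0, "z": 0, "rx": 0, "ry": 0, "rz": 0},
  {"x": 0, "y": 0, "z": 0, "rx": 0, "ry": 0, "rz": 0},
  {"x": 0, "y": 0, "z": 0, "rx": 0, "ry": 0, "rz": 0},
  {"x": 0, "y": 0, "z": 0, "rx": 0, "ry": 0, "rz": 0},
  {"x": 0, "y": 0, "z": 0, "rx": 0, "ry": 0, "rz": 0},
], jaw=5.5, newtons=20)

```text
clock: 28.6
position: [0.6858, -0.1177, 0.0619]
ee_rot: [-1.212, -1.212, 1.206]
force: [0.1, -0.2, 0.0]
width: 0.674
```

Run:
```python
from h import *
to(.5735,-.2695,.14)
```

```text
t 28.6 p [ 0.6858 -0.1177  0.0619] w 6.18 F [ 0.1 -0.2  0. ]
[[0.001, 0.004, -1.0], [1.0, 0.001, 0.001], [0.001, -1.0, -0.004]]
tool cm [-15.19  -7.87  11.18] yaw err of tool x from +y (deg) -0.05
```

Call:
move_arm([
  {"x": 0, "y": -2, "z": 0, "rx": 0, "ry": 0, "rz": 0},
  {"x": 0, "y": -3, "z": 0, "rx": 0, "ry": 0, "rz": 0},
  {"x": 0, "y": -3, "z": 0, "rx": 0, "ry": 0, "rz": 0},
  {"x": -1, "y": -2, "z": 0.7, "rx": 0, "ry": 0, "rz": 0},
  {"x": -2.5, "y": 0, "z": 1.9, "rx": 0, "ry": 0, "rz": 0},
  {"x": -3, "y": 0, "z": 2.2, "rx": 0, "ry": 0, "rz": 0},
  {"x": -3, "y": 0, "z": 2.2, "rx": 0, "ry": 0, "rz": 0},
  {"x": -3, "y": 0, "z": 2.2, "rx": 0, "ry": 0, "rz": 0},
  {"x": -2, "y": 0, "z": 1.5, "rx": 0, "ry": 0, "rz": 0},
  {"x": 0, "y": 0, "z": 0, "rx": 0, "ry": 0, "rz": 0},
])

```text
clock: 29.85
position: [0.5709, -0.2708, 0.1722]
ee_rot: [-1.215, -1.211, 1.205]
force: [0.8, 0.6, -1.4]
width: 0.668
```

Run:
```python
from h import *
to(.5735,-.2695,.0669)
```

```text
t 29.85 p [ 0.5709 -0.2708  0.1722] w 6.14 F [ 0.8  0.6 -1.4]
[[0.003, 0.006, -1.0], [1.0, -0.001, 0.003], [-0.001, -1.0, -0.006]]
tool cm [ 0.14 10.53 -0.2 ] yaw err of tool x from +y (deg) -0.19
```

Call:
move_arm([
  {"x": 0.1, "y": 2.5, "z": 0, "rx": 0.006, "ry": 0, "rz": 0},
  {"x": 0, "y": 2.5, "z": 0, "rx": 0, "ry": 0, "rz": 0},
  {"x": 0, "y": 1.5, "z": 0, "rx": 0, "ry": 0, "rz": 0},
  {"x": 0, "y": 0, "z": 0, "rx": 0, "ry": 0, "rz": 0},
])

```text
clock: 30.35
position: [0.5723, -0.2685, 0.1077]
ee_rot: [-1.212, -1.21, 1.206]
force: [0.9, 0.1, -0.6]
width: 0.67
```

Run:
```python
from h import *
to(.5735,-.2695,.0669)
snap("d3",{"scene":(140,50,320,200),"top":(340,100,500,220)})
```

```text
t 30.35 p [ 0.5723 -0.2685  0.1077] w 6.15 F [ 0.9  0.1 -0.6]
[[0.002, 0.002, -1.0], [1.0, 0.0, 0.002], [0.0, -1.0, -0.002]]
tool cm [-0.1   4.08 -0.11] yaw err of tool x from +y (deg) -0.12
scene scale 4.0
top scale 5.0
```

View pics/d3_scenec.png

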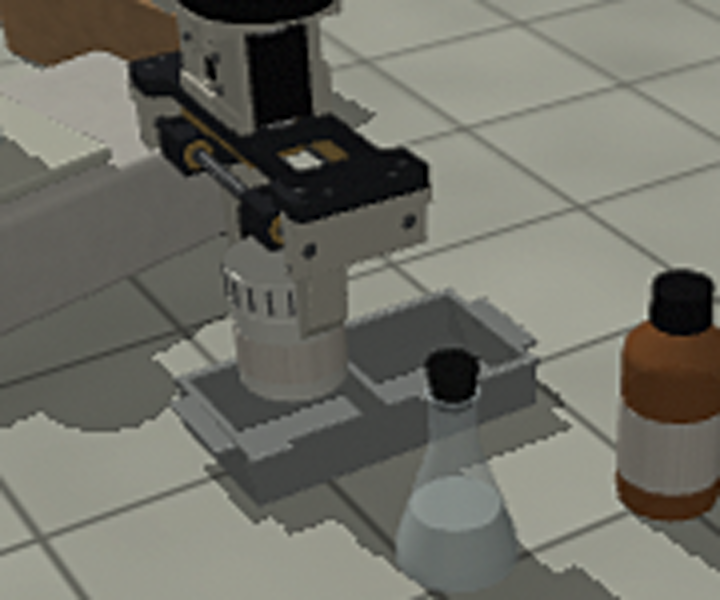

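View pics/d3_topc.png

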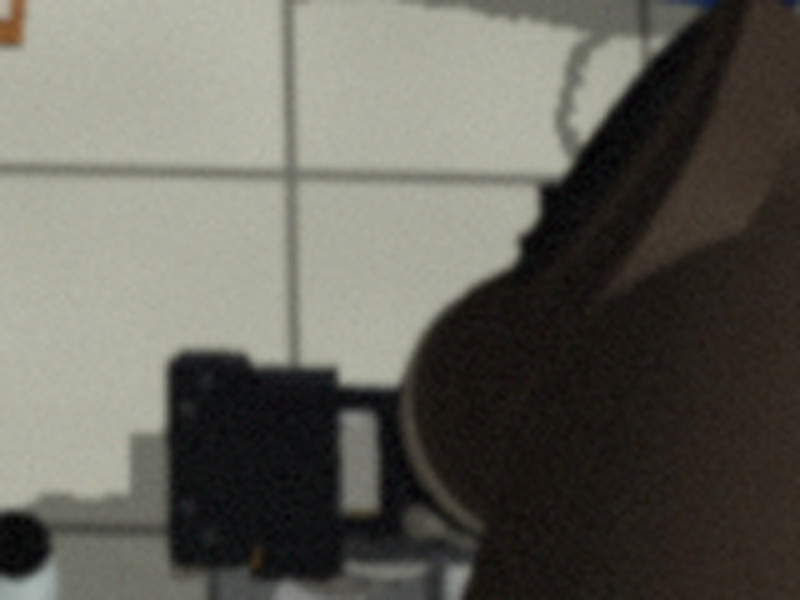

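Run:
```python
from h import *
for uv in((490,130),(526,255)):
  for z in(.0,.08): print(uv,z,w("top",uv,z))
```

```text
(490, 130) 0.0 [ 0.74206017 -0.45904019]
(490, 130) 0.08 [ 0.71699407 -0.42439912]
(526, 255) 0.0 [ 0.47975833 -0.52151972]
(526, 255) 0.08 [ 0.47447852 -0.48216561]
```

Call:
move_arm([
  {"x": -0.1, "y": 1.5, "z": -0.1, "rx": 0, "ry": 0, "rz": 0},
  {"x": 0, "y": 1.2, "z": 0, "rx": 0, "ry": 0, "rz": 0},
  {"x": 0, "y": 0.6, "z": 0, "rx": 0, "ry": 0, "rz": 0},
  {"x": 0, "y": 0, "z": 0, "rx": 0, "ry": 0, "rz": 0},
])

```text
clock: 30.95
position: [0.5751, -0.2704, 0.0749]
ee_rot: [-1.216, -1.212, 1.206]
force: [0.3, 0.2, -0.8]
width: 0.669
```

Run:
```python
from h import *
to(.5735,-.2695,.0669)
```

```text
t 30.95 p [ 0.5751 -0.2704  0.0749] w 6.14 F [ 0.3  0.2 -0.8]
[[0.002, 0.006, -1.0], [1.0, -0.001, 0.002], [-0.001, -1.0, -0.006]]
tool cm [0.09 0.8  0.17] yaw err of tool x from +y (deg) -0.12
```

Call:
move_arm([
  {"x": 0, "y": 0.4, "z": 0.1, "rx": 0.006, "ry": 0, "rz": 0},
  {"x": 0, "y": 0.25, "z": 0, "rx": 0, "ry": 0, "rz": 0},
  {"x": 0, "y": 0.1, "z": 0, "rx": 0, "ry": 0, "rz": 0},
])

```text
clock: 31.32
position: [0.5745, -0.2706, 0.0675]
ee_rot: [-1.212, -1.207, 1.208]
force: [-0.4, -0.7, -1.9]
width: 0.667
```

Call:
move_arm([
  {"x": 0, "y": 0.12, "z": 0, "rx": 0, "ry": 0, "rz": 0},
])

```text
clock: 31.45
position: [0.5747, -0.2708, 0.0668]
ee_rot: [-1.212, -1.208, 1.208]
force: [-2.5, 1.7, 11.7]
width: 0.674
```

Contact. Release and go up.

Call:
move_arm([
  {"x": 0, "y": 0, "z": 0, "rx": 0, "ry": 0, "rz": 0},
  {"x": 0, "y": 0, "z": 0, "rx": 0, "ry": 0, "rz": 0},
  {"x": 0, "y": 0, "z": 0, "rx": 0, "ry": 0, "rz": 0},
  {"x": 0, "y": 0, "z": 0, "rx": 0, "ry": 0, "rz": 0},
  {"x": 0, "y": -1.5, "z": 0, "rx": 0, "ry": 0, "rz": 0},
  {"x": 0, "y": -3, "z": 0, "rx": 0, "ry": 0, "rz": 0},
  {"x": 0, "y": -4, "z": 0, "rx": 0, "ry": 0, "rz": 0},
  {"x": 0, "y": -4, "z": 0, "rx": 0, "ry": 0, "rz": 0},
  {"x": 0, "y": -3, "z": 0, "rx": 0, "ry": 0, "rz": 0},
  {"x": 0, "y": 0, "z": 0, "rx": 0, "ry": 0, "rz": 0},
], jaw=9)

```text
clock: 32.7
position: [0.5749, -0.2713, 0.2326]
ee_rot: [-1.217, -1.209, 1.207]
force: [0.2, -0.3, -0.5]
width: 0.982
```

Run:
```python
from h import *
to(.4268,-.110,.19)
snap("d4",{"scene":(140,70,320,220)})
```

```text
t 32.7 p [ 0.5749 -0.2713  0.2326] w 9.02 F [ 0.2 -0.3 -0.5]
[[0.003, 0.005, -1.0], [1.0, -0.004, 0.003], [-0.004, -1.0, -0.005]]
tool cm [16.1   4.12 14.88] yaw err of tool x from +y (deg) -0.17
scene scale 4.0
```

View pics/d4_scenec.png

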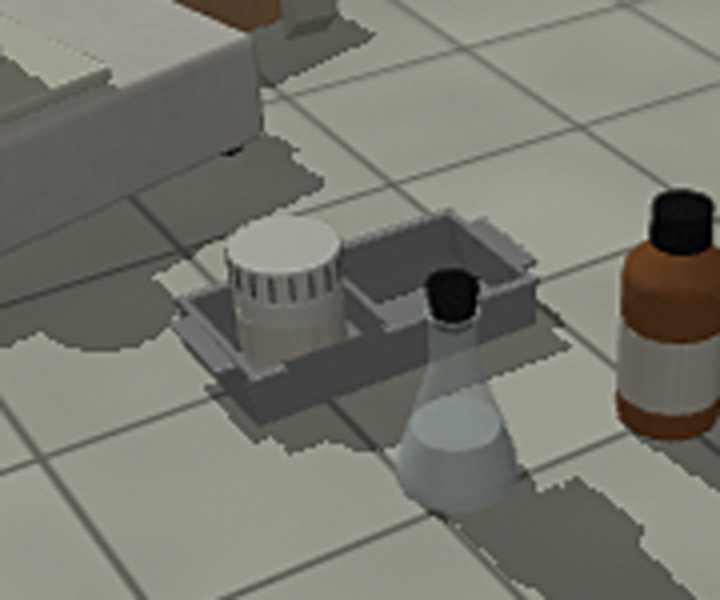

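Call:
move_arm([
  {"x": 2.5, "y": 0, "z": 2.3, "rx": 0, "ry": 0, "rz": 0},
  {"x": 4, "y": 0, "z": 3.7, "rx": 0, "ry": 0, "rz": 0},
  {"x": 4, "y": 0, "z": 3.7, "rx": 0, "ry": 0, "rz": 0},
  {"x": 3.5, "y": 0, "z": 3.2, "rx": 0, "ry": 0, "rz": 0},
  {"x": 1.8, "y": 0, "z": 1.7, "rx": 0, "ry": 0, "rz": 0},
  {"x": 0, "y": 0, "z": 0, "rx": 0, "ry": 0, "rz": 0},
])

```text
clock: 33.55
position: [0.4189, -0.1063, 0.2225]
ee_rot: [-1.202, -1.199, 1.214]
force: [0.8, -0.8, 0.5]
width: 0.981
```

Run:
```python
from h import *
to(.4268,-.110,.0875)
```

```text
t 33.55 p [ 0.4189 -0.1063  0.2225] w 9.01 F [ 0.8 -0.8  0.5]
[[0.001, -0.012, -1.0], [1.0, -0.001, 0.001], [-0.001, -1.0, 0.012]]
tool cm [-0.36 13.49 -0.95] yaw err of tool x from +y (deg) -0.08
```

Call:
move_arm([
  {"x": -0.3, "y": 2, "z": -0.7, "rx": -0.012, "ry": 0, "rz": 0},
  {"x": 0, "y": 2, "z": 0, "rx": 0, "ry": 0, "rz": 0},
  {"x": 0, "y": 1.2, "z": 0, "rx": 0, "ry": 0, "rz": 0},
  {"x": 0, "y": 0, "z": 0, "rx": 0, "ry": 0, "rz": 0},
])

```text
clock: 34.05
position: [0.4269, -0.1115, 0.1677]
ee_rot: [-1.211, -1.206, 1.209]
force: [-0.5, -0.0, 0.5]
width: 0.982
```

Run:
```python
from h import *
to(.4268,-.110,.0875)
snap("e1",{"scene":(220,30,400,180)})
```

```text
t 34.05 p [ 0.4269 -0.1115  0.1677] w 9.02 F [-0.5 -0.   0.5]
[[0.003, -0.001, -1.0], [1.0, -0.002, 0.003], [-0.002, -1.0, 0.001]]
tool cm [0.17 8.02 0.01] yaw err of tool x from +y (deg) -0.14
scene scale 4.0
```

View pics/e1_scenec.png

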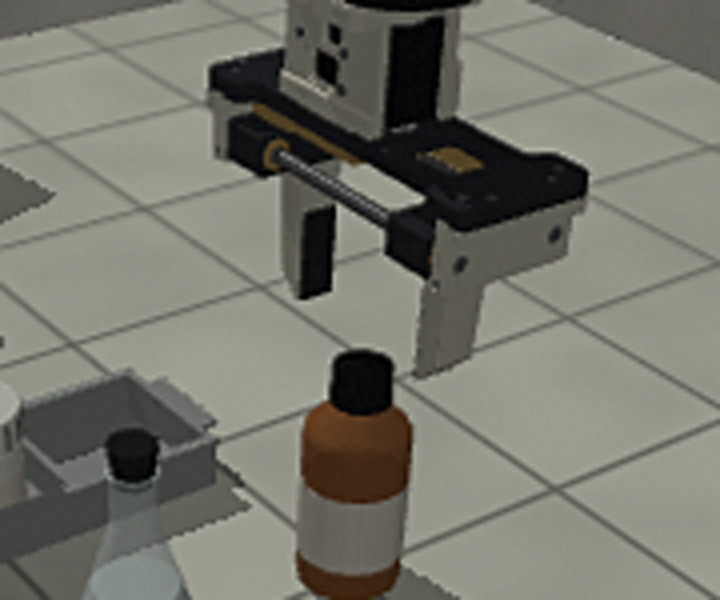

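Call:
move_arm([
  {"x": 0.1, "y": 2, "z": 0, "rx": 0, "ry": 0, "rz": 0},
  {"x": 0, "y": 2, "z": 0, "rx": 0, "ry": 0, "rz": 0},
  {"x": 0, "y": 2, "z": 0, "rx": 0, "ry": 0, "rz": 0},
  {"x": 0, "y": 1, "z": 0, "rx": 0, "ry": 0, "rz": 0},
  {"x": 0, "y": 0.3, "z": 0, "rx": 0, "ry": 0, "rz": 0},
  {"x": 0, "y": 0, "z": 0, "rx": 0, "ry": 0, "rz": 0},
])

```text
clock: 34.9
position: [0.4319, -0.1115, 0.0977]
ee_rot: [-1.219, -1.213, 1.205]
force: [0.8, -0.8, 0.1]
width: 0.977
```

Run:
```python
from h import *
to(.4268,-.110,.0875)
snap("e2",{"scene":(220,30,400,180)})
```

```text
t 34.9 p [ 0.4319 -0.1115  0.0977] w 8.96 F [ 0.8 -0.8  0.1]
[[0.002, 0.01, -1.0], [1.0, -0.002, 0.002], [-0.002, -1.0, -0.01]]
tool cm [0.15 1.01 0.52] yaw err of tool x from +y (deg) -0.13
scene scale 4.0
```

View pics/e2_scenec.png

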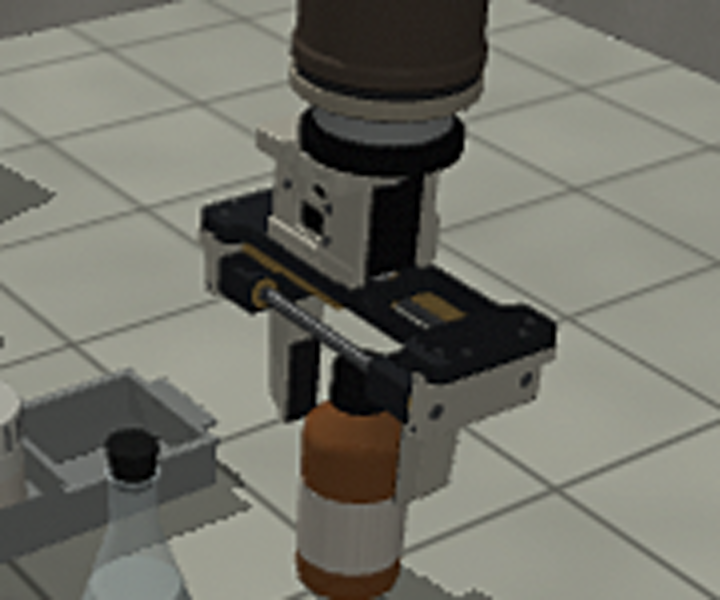

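Call:
move_arm([
  {"x": 0.1, "y": 0.7, "z": 0.4, "rx": 0.01, "ry": 0, "rz": 0},
  {"x": 0, "y": 0.4, "z": 0.1, "rx": 0, "ry": 0, "rz": 0},
  {"x": 0, "y": 0, "z": 0, "rx": 0, "ry": 0, "rz": 0},
])

```text
clock: 35.38
position: [0.4272, -0.1103, 0.0867]
ee_rot: [-1.212, -1.207, 1.209]
force: [0.4, -0.5, -0.5]
width: 0.981
```

Call:
move_arm([
  {"x": 0, "y": 0, "z": 0, "rx": 0, "ry": 0, "rz": 0},
  {"x": 0, "y": 0, "z": 0, "rx": 0, "ry": 0, "rz": 0},
  {"x": 0, "y": 0, "z": 0, "rx": 0, "ry": 0, "rz": 0},
  {"x": 0, "y": 0, "z": 0, "rx": 0, "ry": 0, "rz": 0},
  {"x": 0, "y": 0, "z": 0, "rx": 0, "ry": 0, "rz": 0},
], jaw=5.2, newtons=25)

```text
clock: 36.0
position: [0.4274, -0.1107, 0.0869]
ee_rot: [-1.213, -1.207, 1.209]
force: [0.6, -0.0, -0.8]
width: 0.627
```

Run:
```python
from h import *
to(.4845,-.2705,.18)
```

```text
t 36.0 p [ 0.4274 -0.1107  0.0869] w 5.76 F [ 0.6 -0.  -0.8]
[[0.003, 0.001, -1.0], [1.0, -0.003, 0.003], [-0.003, -1.0, -0.001]]
tool cm [-15.99  -9.26  -5.76] yaw err of tool x from +y (deg) -0.14
```

Call:
move_arm([
  {"x": 0, "y": -2, "z": 0, "rx": 0, "ry": 0, "rz": 0},
  {"x": 0, "y": -3, "z": 0, "rx": 0, "ry": 0, "rz": 0},
  {"x": 0, "y": -3, "z": 0, "rx": 0, "ry": 0, "rz": 0},
  {"x": -1, "y": -2, "z": -0.3, "rx": 0, "ry": 0, "rz": 0},
  {"x": -2.5, "y": 0, "z": -0.9, "rx": 0, "ry": 0, "rz": 0},
  {"x": -3, "y": 0, "z": -1.1, "rx": 0, "ry": 0, "rz": 0},
  {"x": -3, "y": 0, "z": -1.1, "rx": 0, "ry": 0, "rz": 0},
  {"x": -3, "y": 0, "z": -1.1, "rx": 0, "ry": 0, "rz": 0},
  {"x": -2.5, "y": 0, "z": -0.8, "rx": 0, "ry": 0, "rz": 0},
  {"x": -0.8, "y": 0, "z": -0.3, "rx": 0, "ry": 0, "rz": 0},
  {"x": 0, "y": 0, "z": 0, "rx": 0, "ry": 0, "rz": 0},
])

```text
clock: 37.38
position: [0.4809, -0.2687, 0.1865]
ee_rot: [-1.2, -1.206, 1.213]
force: [0.1, -0.3, -2.6]
width: 0.628
```

Run:
```python
from h import *
to(.4845,-.2705,.0919)
```

```text
t 37.38 p [ 0.4809 -0.2687  0.1865] w 5.77 F [ 0.1 -0.3 -2.6]
[[-0.002, -0.008, -1.0], [1.0, 0.002, -0.002], [0.002, -1.0, 0.008]]
tool cm [-0.2   9.46 -0.44] yaw err of tool x from +y (deg) 0.13
```

Call:
move_arm([
  {"x": -0.2, "y": 2, "z": -0.2, "rx": -0.008, "ry": 0, "rz": 0},
  {"x": 0, "y": 2, "z": 0, "rx": 0, "ry": 0, "rz": 0},
  {"x": 0, "y": 1.5, "z": 0, "rx": 0, "ry": 0, "rz": 0},
  {"x": 0, "y": 0, "z": 0, "rx": 0, "ry": 0, "rz": 0},
])

```text
clock: 37.88
position: [0.4824, -0.2655, 0.1298]
ee_rot: [-1.201, -1.216, 1.21]
force: [0.1, -0.0, -2.7]
width: 0.63
```

Run:
```python
from h import *
to(.4845,-.2705,.0919)
snap("e3",{"scene":(140,40,320,190)})
```

```text
t 37.88 p [ 0.4824 -0.2655  0.1298] w 5.78 F [ 0.1 -0.  -2.7]
[[-0.007, -0.001, -1.0], [1.0, 0.006, -0.007], [0.006, -1.0, 0.001]]
tool cm [-0.52  3.79 -0.21] yaw err of tool x from +y (deg) 0.37
scene scale 4.0
```

View pics/e3_scenec.png

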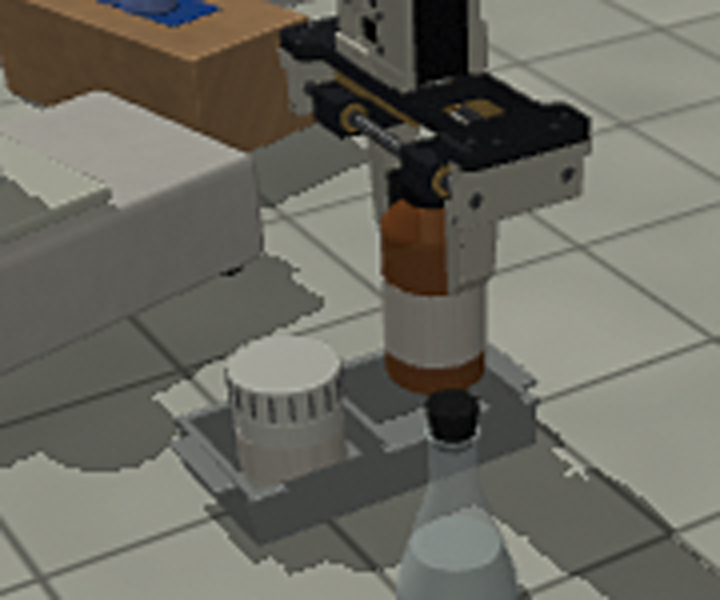

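Call:
move_arm([
  {"x": -0.4, "y": 1.5, "z": -0.1, "rx": 0, "ry": 0.007, "rz": 0.006},
  {"x": 0, "y": 1.2, "z": 0, "rx": 0, "ry": 0, "rz": 0},
  {"x": 0, "y": 0.4, "z": 0, "rx": 0, "ry": 0, "rz": 0},
  {"x": 0, "y": 0, "z": 0, "rx": 0, "ry": 0, "rz": 0},
])

```text
clock: 38.48
position: [0.485, -0.2708, 0.0988]
ee_rot: [-1.214, -1.209, 1.209]
force: [0.1, 0.9, -2.6]
width: 0.63
```

Run:
```python
from h import *
to(.4845,-.2705,.0919)
```

```text
t 38.48 p [ 0.485  -0.2708  0.0988] w 5.78 F [ 0.1  0.9 -2.6]
[[0.001, 0.003, -1.0], [1.0, -0.003, 0.001], [-0.003, -1.0, -0.003]]
tool cm [0.03 0.69 0.05] yaw err of tool x from +y (deg) -0.07
```

Call:
move_arm([
  {"x": 0, "y": 0.35, "z": 0.05, "rx": 0.003, "ry": 0, "rz": -0.003},
  {"x": 0, "y": 0.2, "z": 0, "rx": 0, "ry": 0, "rz": 0},
  {"x": 0, "y": 0.08, "z": 0, "rx": 0, "ry": 0, "rz": 0},
])

```text
clock: 38.85
position: [0.4848, -0.2711, 0.0926]
ee_rot: [-1.21, -1.208, 1.208]
force: [-0.7, -0.4, -2.0]
width: 0.627
```

Call:
move_arm([
  {"x": 0, "y": 0.12, "z": 0, "rx": 0, "ry": 0, "rz": 0},
])

```text
clock: 38.98
position: [0.4851, -0.2713, 0.0917]
ee_rot: [-1.211, -1.209, 1.208]
force: [-0.4, 2.3, 9.9]
width: 0.625
```

Contact; release, rise and clear the view.

Call:
move_arm([
  {"x": 0, "y": 0, "z": 0, "rx": 0, "ry": 0, "rz": 0},
  {"x": 0, "y": 0, "z": 0, "rx": 0, "ry": 0, "rz": 0},
  {"x": 0, "y": 0, "z": 0, "rx": 0, "ry": 0, "rz": 0},
  {"x": 0, "y": 0, "z": 0, "rx": 0, "ry": 0, "rz": 0},
  {"x": 0, "y": -1.5, "z": 0, "rx": 0, "ry": 0, "rz": 0},
  {"x": 0, "y": -3, "z": 0, "rx": 0, "ry": 0, "rz": 0},
  {"x": 0, "y": -4, "z": 0, "rx": 0, "ry": 0, "rz": 0},
  {"x": 0, "y": -4, "z": 0, "rx": 0, "ry": 0, "rz": 0},
  {"x": 0, "y": -3, "z": 0, "rx": 0, "ry": 0, "rz": 0},
  {"x": 0, "y": -2, "z": 0, "rx": 0, "ry": 0, "rz": 0},
  {"x": 0, "y": 0, "z": 0, "rx": 0, "ry": 0, "rz": 0},
], jaw=9)

```text
clock: 40.35
position: [0.4847, -0.2722, 0.2791]
ee_rot: [-1.217, -1.21, 1.206]
force: [0.4, -0.2, -1.1]
width: 0.98
```

Call:
move_arm([
  {"x": 3, "y": 0, "z": 2, "rx": 0, "ry": 0, "rz": 0},
  {"x": 4, "y": 0, "z": 2, "rx": 0, "ry": 0, "rz": 0},
  {"x": 4, "y": 0, "z": 2, "rx": 0, "ry": 0, "rz": 0},
  {"x": 4, "y": 0, "z": 2, "rx": 0, "ry": 0, "rz": 0},
  {"x": 4, "y": 0, "z": 0, "rx": 0, "ry": 0, "rz": 0},
  {"x": 4, "y": 0, "z": 0, "rx": 0, "ry": 0, "rz": 0},
  {"x": 0, "y": 0, "z": 0, "rx": 0, "ry": 0, "rz": 0},
])

```text
clock: 41.22
position: [0.3993, -0.0356, 0.2747]
ee_rot: [-1.214, -1.206, 1.208]
force: [0.1, -0.6, -0.7]
width: 0.979
```

Run:
```python
from h import *
st()
snap("f",{"scene":(150,80,350,230),"top":(90,150,290,300)})
import shutil
for n in("scene","top"): shutil.copy(f"pics/f_{n}.png",f"pics/{n}F.png")
from ov import *
go("ovF",((.476,.270),-.0415),((.529,-.270),.010),"F")
```

```text
t 41.23 p [ 0.3993 -0.0356  0.2747] w 8.98 F [ 0.1 -0.6 -0.7]
[[0.004, 0.001, -1.0], [1.0, -0.003, 0.004], [-0.003, -1.0, -0.001]]
scene scale 4.0
top scale 4.0
```

View pics/f_scene.png

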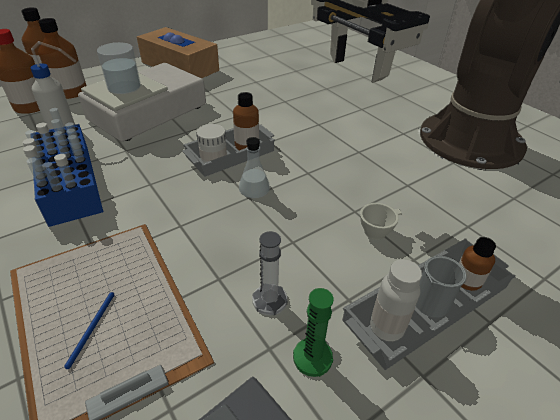

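View pics/f_top.png

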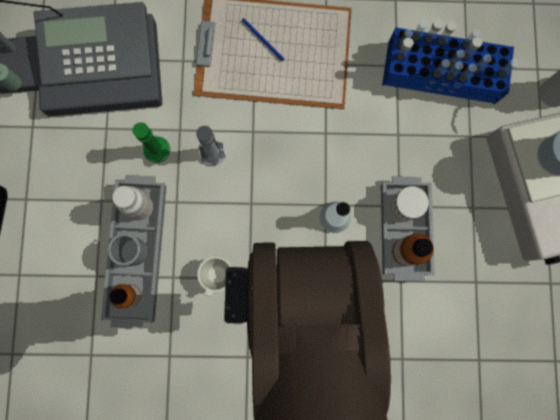

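View pics/ovF_top.png

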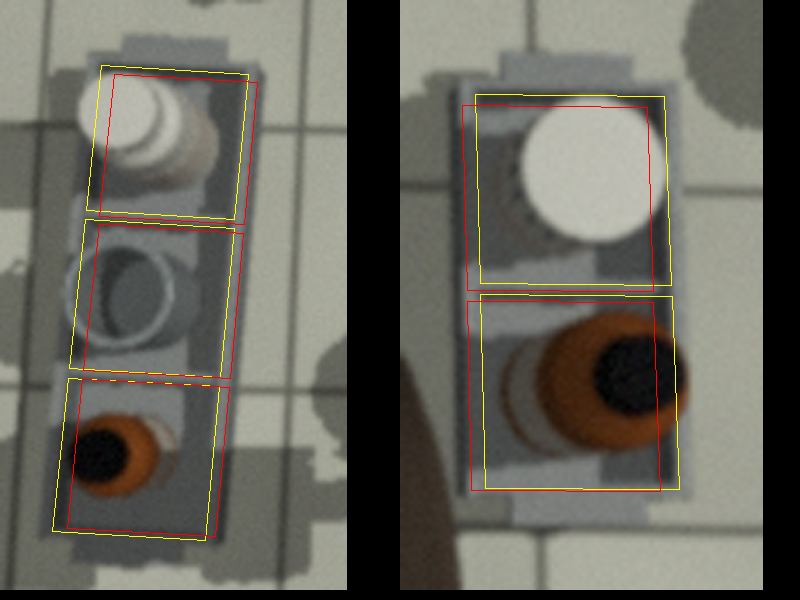

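View pics/ovF_scene.png

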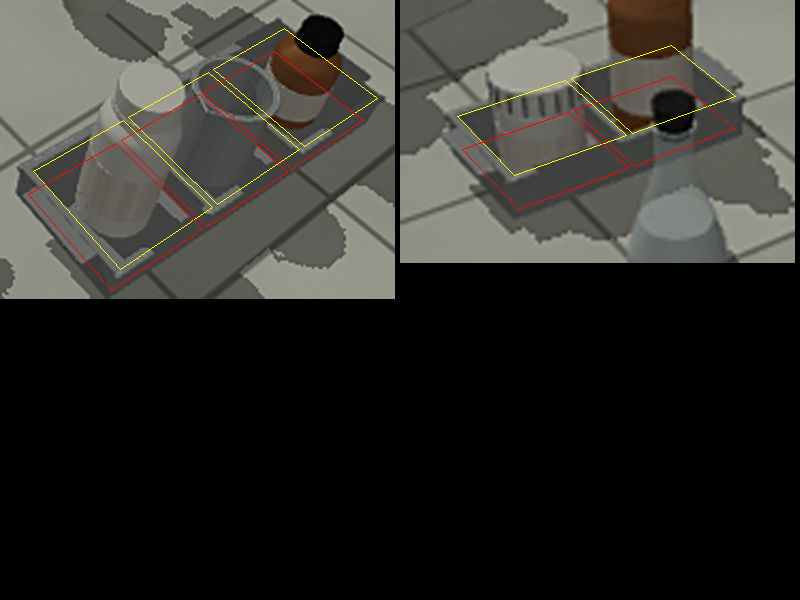

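Run:
```python
from cell import arm
print(arm.sign_off())
```

```text
the job is handed in; nothing more can be done
None
```

I placed all five things and handed the job in at about 41 s of the 109 s allowed.

- **Three-compartment tray:** the tall white bottle is in the far compartment, the steel beaker in the middle and the small amber bottle in the near one.
- **Two-compartment tray:** the squat jar is in the far compartment and the tall amber bottle in the near one.

**Last checks:** The final pictures from both cameras show each thing inside its own compartment and upright. The trays sit on the outlines I measured at the start. The flask, mortar, measuring cylinder and its green look-alike are at the same pixels as in the first pictures. The gripper was open and clear of everything.

**What disagreed or went less than perfectly:**
- The two cameras differed by about 5–6 mm in x and y. I used the average, and the gripper as seen in both cameras agreed with that.
- The small amber bottle was pressed onto the tray floor with about 25 N at touchdown, and the beaker with about 19 N. The later three were set down with about 8–12 N.
- I backed off about 1 mm before releasing the small amber bottle and the beaker, so they may have settled by up to 1 mm.

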